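Load the two-rod autoclave carrier

TASK

Load the autoclave carrier from the bottom up, in this order: thread the lower tray (blue ends) over both guide rods and lower it fully onto the carrier, lay the forceps lengthwise in its two blue combs, thread the upper tray (green ends) down onto the lower one, stand the steel gallipot in the upper tray's round green collar, and finally put the hold-down cover (black grip) over both rods onto the upper tray. Set every part down rather than dropping it, and leave the two glass vials standing where they are.

Things in the scene. Friction and masses are not known exactly. Their poses are not given: they have to be found in the camera images.
- carrier: Steel carrier frame, 68 x 220 mm, fixed to the table, where the stack is built. Origin on the table under its centre, y along its length. Flat seat at z = 10 mm. Two rigid upright guide rods of 8 mm diameter at (0, +86) and (0, -86) mm, straight up to z = 97 mm, tapering to a round nose at z = 110 mm.
- lower_tray: Steel tray, blue ends, two blue combs; x 58, y 196 mm, ends 34 mm high, 0.24 kg. Origin under its centre; half turn alike. Holes 11.5 mm wide at (0, +-86). Grip across the middle of the side rails, 14 mm high, outer faces 58 mm apart. Combs at y = +-45 carry the forceps at z = 14 between prongs 34 mm apart, tops z = 26. Seated: origin 10 mm above the carrier's; ends (z = 34) carry the upper tray.
- forceps: Thumb forceps of dull steel, 19 mm wide (x), 132 mm long (y), 10 mm high, 22 g, lying flat; origin under its centre, y along its length, either way round. Grip across the middle. Laid in the combs, its origin is 14 mm above the lower tray's.
- upper_tray: Open steel tray, green end walls, round green collar in the middle; x 58, y 196 mm, ends 44 mm high, 0.26 kg. Origin under its centre; half turn alike. Holes and side rails as the lower tray: 11.5 mm at (0, +-86); rails 14 mm high, 58 mm apart outside. Collar: inside 44, outside 50 mm wide, top z = 20; deck in it z = 14. Seated: origin 34 mm above the lower tray's; ends (z = 44) carry the cover.
- gallipot: Small open steel bowl, 28 mm high, 51 mm in diameter above z = 11 mm, narrowing below to a foot of 34 mm; 60 g. Origin under its foot, z up. Grip across the wide part. Standing in the upper tray its origin is 14 mm above the tray's.
- cover: Flat hold-down cover of steel slats, x 58, y 196 mm, 8 mm thick, 0.18 kg, with a black bar grip on top: 14 mm wide (x), 64 mm long (y), from z = 19 to 32 mm over the centre. Origin under its centre, y along its length; half turn alike. Holes 11.5 mm wide at (0, +-86) mm. Seated: origin 44 mm above the upper tray's.
- vial_brown: Bystander: brown glass vial with red cap, 43 mm in diameter, 77 mm high, standing; origin under its centre. Leave it alone.
- vial_clear: Bystander: clear glass vial with blue cap, 43 mm in diameter, 77 mm high, standing; origin under its centre. Leave it alone.
Mind the look-alikes: they are no part of the job. Leave any purple look-alike of the gallipot alone.

How it is judged (in metres and radians):
On the way, in this order (a step that is already met when the one before it is completed fails the run):
1. the lower tray is over both rods and fully down on the carrier (horizontal distance between lower_tray and carrier below 0.006 m and z of lower_tray in the frame of carrier between 0.006 and 0.014 m and angle between lower_tray's own z axis and vertical below 0.06 rad and angle between the y axis of lower_tray and the y axis of carrier, either way round below 0.06 rad), for 0.2 s.
2. the forceps lies lengthwise in the combs of the lower tray (horizontal distance between forceps and lower_tray below 0.015 m and z of forceps in the frame of lower_tray between 0.009 and 0.019 m and angle between forceps's own z axis and vertical below 0.12 rad and angle between the y axis of forceps and the y axis of lower_tray, either way round below 0.25 rad), for 0.2 s.
3. the upper tray is over both rods and fully down on the lower tray (horizontal distance between upper_tray and lower_tray below 0.008 m and z of upper_tray in the frame of lower_tray between 0.03 and 0.038 m and angle between upper_tray's own z axis and vertical below 0.06 rad and angle between the y axis of upper_tray and the y axis of lower_tray, either way round below 0.08 rad), for 0.2 s.
4. the gallipot stands in the collar of the upper tray (horizontal distance between gallipot and upper_tray below 0.009 m and z of gallipot in the frame of upper_tray between 0.01 and 0.018 m and angle between gallipot's own z axis and vertical below 0.1 rad), for 0.2 s.
5. the cover is over both rods and fully down on the upper tray (horizontal distance between cover and upper_tray below 0.008 m and z of cover in the frame of upper_tray between 0.04 and 0.048 m and angle between cover's own z axis and vertical below 0.06 rad and angle between the y axis of cover and the y axis of upper_tray, either way round below 0.08 rad), for 0.2 s.
At the end, for the whole second after the job is handed in: Each part in its seat, at its seated height within 4 mm (forceps 5): lower tray centred within 6 mm, upper tray and cover 8 mm, gallipot 9 mm, forceps 15 mm; trays and cover in line and level within 0.06 to 0.08 rad, forceps within 0.25 rad lengthwise; all released and at rest (all of step 1 and all of step 2 and all of step 3 and all of step 4 and all of step 5 and linear speed of each of lower_tray, forceps, upper_tray, gallipot, cover below 0.02 m/s and angular speed of each of lower_tray, forceps, upper_tray, gallipot, cover below 0.2 rad/s); the robot touches nothing.
It fails at once if a part is dropped (moves freely, out of the fingers, faster than 0.6 m/s: a fall of about 2 cm) ((contact force between the fingers and lower_tray below 0.01 N and linear speed of lower_tray above 0.6 m/s) or (contact force between the fingers and forceps below 0.01 N and linear speed of forceps above 0.6 m/s) or (contact force between the fingers and upper_tray below 0.01 N and linear speed of upper_tray above 0.6 m/s) or (contact force between the fingers and gallipot below 0.01 N and linear speed of gallipot above 0.6 m/s) or (contact force between the fingers and cover below 0.01 N and linear speed of cover above 0.6 m/s)).
It fails at once if the brown glass vial is shifted by more than 3 cm or tipped (distance of vial_brown from where it was at the start of the episode above 0.03 m or angle between vial_brown's own z axis and vertical above 0.35 rad).
It fails at once if the clear glass vial is shifted by more than 3 cm or tipped (distance of vial_clear from where it was at the start of the episode above 0.03 m or angle between vial_clear's own z axis and vertical above 0.35 rad).
It also fails if it takes over 128 s, if anything falls off the work surface, if the arm or the gripper's body presses on something with over 40 N, if the wrist force passes 120 N, or if a joint passes its speed limit or range.

ROBOT

A 7-joint arm with a two-finger parallel gripper is mounted at the origin on a cart in front of the work surface, level with it; the furniture and walls round the work are solid. World frame = base frame: x ahead of the robot, y to its left, z up, the work surface at z = 0. Lengths are in m, angles in degrees, forces in N, time in s.
With the tool pointing down it reaches from about 0.35 to 0.9 m from the base axis. Payload 7.2 kg.
Tool frame: the origin (TCP) lies on the centre line of the jaws, within the pads' length; the fingertips stand 17 mm ahead of it and the grasp point (between the pads) lies 2 mm behind it; z points along the fingers, y is the line along which they close (so a half turn about z gives the same grasp; the last joint's range is limited). The gripper opens to 85 mm and grips with 20 to 120 N. Pads are 22 mm wide; open, the fingers measure 114 mm over their backs; the gripper's body (76 mm by 85 mm) begins 54 mm behind the grasp point. The pads swing forward as they close: fully open they stand 13 mm farther back than shut.
Start: joints at [-3.908, 23.554, -0.728, 91.456, 0.321, 64.991, -4.71], TCP at [0.625, -0, 0.248] pointing down, gripper open.
Joint ranges: [-169.25, 169.25], [-16.82, 113.86], [-84.01, 82.57], [7.8, 145.47], [-59.2, 239.2], [7.22, 106.19], [-163.78, 163.78]. Speed limits (degrees/s): [136.94, 136.94, 172.46, 172.46, 180, 180, 180].

INTERFACE

Orientations are given as a 3x3 rotation matrix whose columns are the frame's x, y, z axes.
In Python, from plant import telemetry, imaging, order gives the robot as it stands. The module is installed in compiled form; this text tells all that it offers.
- The arm moves only by the shell command python3 -m pendant 'ROWS' [FORCE]. ROWS is JSON, a list of rows, each a list of 7 numbers: the turn, a rotation vector about the tool's x, y, z in units of 5 degrees (1.0 is 5 degrees), then the shift along the tool's x, y, z in units of 60 mm (1.0 is 60 mm), then the finger opening in mm, from 0 to 85.4. In form: [[ax, ay, az, dx, dy, dz, jaw], ...]. A call has 1 to 20 rows; each row shifts and turns the commanded pose from where the row before left it, along the tool's axes as they then stand; what a row does not reach is not made up. A row lasts 1/8 s, in which the tool goes at most 62.5 mm and 10.7 degrees, less where a joint would pass 70% of its speed; a pose out of reach is approached as far as the arm can. A call is refused whole if a number of a shift passes 1 or a number of a turn 1, either way. A call with a gripper value outside its range is refused whole. The fingers move at their own pace and stop on an object; FORCE is the grip in N (left out, the last holds). Time passes only in rows, so rows that do not move let the fingers close. It gives the time, the measured TCP pose, the force, the opening and the grip force at its end, in the units of the state.
- telemetry.get_state(): the state, without advancing time (a new reading comes with each control period).
- imaging.capture(name): name is "scene" or "side" or "wrist"; returns a dict with "image" (400x640x3 uint8, red, green, blue), "fx", "fy", "cx", "cy" (pixels), "rvec" (rotation vector, rad) and "tvec" (3), from world to camera coordinates, as OpenCV has them. Camera axes: x right, y down, z forward; pixel columns grow to the right and rows downward; lengths in m; the calibration is good to about 2 mm. The wrist camera is an equidistant fisheye: a pixel r from the principal point sees the ray r / f radians off the axis. A picture is of the moment at which its call begins. There is no depth.
- order.job_done(): hands the job in; it is judged then, once.
Trained networks look in the newest picture that a camera, given by its name, has taken for a name from the list of things; names that differ only in an ending like _2 or _b are one class to them, and where a whole thing is asked for, a point or a joint stands for the part that bears it (a point fixed in the world has none). Each returns a list of dicts, best first, with "p" (0 to 1); they miss things now and then, are a little off and sometimes report something else, mostly with a low value. They report only what shows in the picture. A call takes as long as a camera call. They do not tell look-alikes from the thing itself.
- imaging.search_frame(camera, thing): "uv" ([column, row] in pixels, amid what is visible of it).
- imaging.masks_of(camera, thing): "mask" (400x640 bool, what is visible of it) and "uv" ([column, row] in pixels, amid what is visible of it).
The state is a dict: "time": time; "qpos": joint angles; "dq": joint speeds; "tau": joint torques, N m; "ee_pos": TCP position; "tcp_rot": TCP orientation; "contact_force": force on the tool from outside, world axes, zero at the start; "torque": the same for the moment, N m; "gripper_width": finger opening in m; "finger_force": force on a finger pad.
Only numpy, scipy, OpenCV 4.12 (cv2) and the standard library are available. Lean on these libraries where they do the work, as an engineer would, in place of code of your own. Each camera call takes 0.05 s, during which the arm holds its last target. There are 200 camera calls.

## Working session

There is one attempt and no reset: what is moved stays moved. The work goes in short steps, Python scripts to look and compute and a shell command to move; the robot and the scene stay as the last step left them, time stands still between calls to the robot, and variables do not carry over. Pictures are saved under pics/ and viewed, at most 17 in all, crops included, and the job is handed in when it is done.

```bash
mkdir -p pics; ls; cat > h.py <<'E'
import numpy as np, cv2
from plant import telemetry, imaging, order
def cap(n,save=None):
    c=imaging.capture(n)
    if save: cv2.imwrite('pics/'+save,c['image'][:,:,::-1])
    return c
def ray(c,uv,fish=False):
    R=cv2.Rodrigues(np.array(c['rvec'],float))[0]; t=np.array(c['tvec'],float).ravel()
    x=(uv[0]-c['cx'])/c['fx']; y=(uv[1]-c['cy'])/c['fy']
    if fish:
        r=np.hypot(x,y); s=np.sin(r)/r if r>1e-9 else 1; d=np.array([x*s,y*s,np.cos(r)])
    else: d=np.array([x,y,1.])
    return -R.T@t, R.T@d
def onz(c,uv,z,fish=False):
    o,d=ray(c,uv,fish); return o+d*(z-o[2])/d[2]
E
python3 - <<'E'
from h import *
s=telemetry.get_state(); print(s['time'],s['ee_pos'],s['tcp_rot'],s['gripper_width'])
for n in ['scene','side','wrist']:
    c=cap(n,n+'0.png'); o,_=ray(c,(320,200)); print(n,o,c['fx'])
    for th in ['carrier','lower_tray','forceps','upper_tray','gallipot','cover','vial_brown','vial_clear']:
        print(th,[(np.round(d['uv']).tolist(),round(d['p'],2),np.round(onz(c,d['uv'],0.015,n=='wrist')[:2],3).tolist()) for d in imaging.search_frame(n,th)[:3]])
E
```

```text
pics
0.0 [ 6.24515246e-01 -7.02313331e-05  2.47422276e-01] [[-1.69470471e-05  9.99998581e-01 -1.68470412e-03]
 [ 9.99999989e-01  1.67018272e-05 -1.45570656e-04]
 [-1.45542312e-04 -1.68470657e-03 -9.99998570e-01]] 0.08550370394514652
scene [-0.11048565  0.65085301  0.80152511] 500.1781972375858
carrier [([210.0, 247.0], 0.67, [0.626, 0.259])]
lower_tray [([342.0, 231.0], 0.64, [0.447, 0.017])]
forceps []
upper_tray [([412.0, 184.0], 0.57, [0.436, -0.236])]
gallipot [([363.0, 127.0], 0.56, [0.706, -0.362]), ([355.0, 148.0], 0.52, [0.652, -0.263])]
cover [([301.0, 196.0], 0.82, [0.606, -0.006])]
vial_brown [([355.0, 177.0], 0.59, [0.56, -0.159])]
vial_clear [([275.0, 228.0], 0.77, [0.566, 0.118])]
side [ 0.43624488 -0.77657379  0.44388788] 372.53985872644915
carrier [([322.0, 166.0], 0.61, [0.637, 0.23]), ([259.0, 167.0], 0.61, [0.45, 0.247])]
lower_tray [([263.0, 212.0], 0.71, [0.449, -0.018])]
forceps [([256.0, 170.0], 0.54, [0.442, 0.232]), ([299.0, 176.0], 0.44, [0.557, 0.165])]
upper_tray [([274.0, 280.0], 0.6, [0.455, -0.264])]
gallipot [([426.0, 299.0], 0.81, [0.698, -0.353]), ([375.0, 267.0], 0.71, [0.642, -0.257])]
cover [([334.0, 210.0], 0.73, [0.614, -0.036])]
vial_brown [([314.0, 229.0], 0.95, [0.553, -0.11])]
vial_clear []
wrist [0.62504229 0.0774512  0.37318712] 309.70691628693146
carrier [([317.0, 28.0], 0.77, [0.618, 0.168])]
lower_tray [([187.0, 161.0], 0.86, [0.454, 0.015]), ([262.0, 276.0], 0.48, [0.541, -0.145]), ([316.0, 179.0], 0.23, [0.615, -0.01])]
forceps [([170.0, 8.0], 0.53, [0.433, 0.214])]
upper_tray [([184.0, 283.0], 0.96, [0.418, -0.164])]
gallipot [([331.0, 338.0], 0.72, [0.636, -0.259])]
cover [([314.0, 177.0], 0.63, [0.613, -0.007])]
vial_brown [([262.0, 276.0], 0.79, [0.541, -0.145])]
vial_clear [([253.0, 56.0], 0.7, [0.543, 0.137])]
```

```bash
python3 - <<'E'
import cv2
a=cv2.imread('pics/scene0.png');cv2.imwrite('pics/s1.png',cv2.resize(a[80:330,100:500],(800,500),interpolation=cv2.INTER_CUBIC))
E
```

```text
(no output)
```

View pics/s1.png

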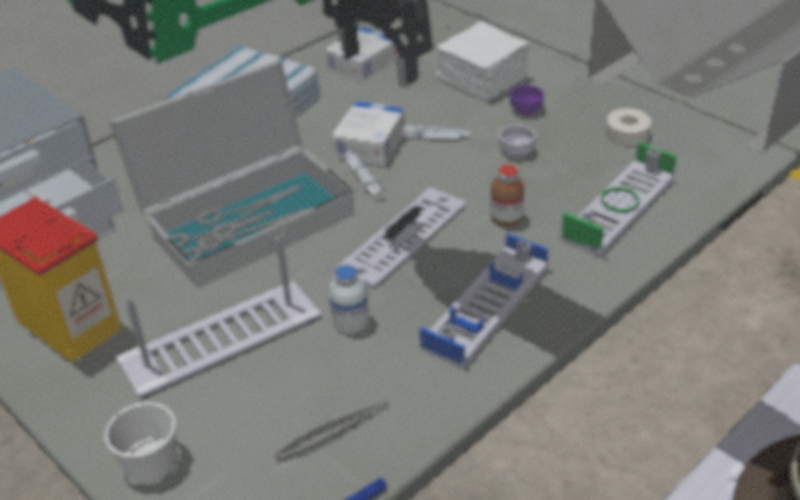

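View pics/wrist0.png

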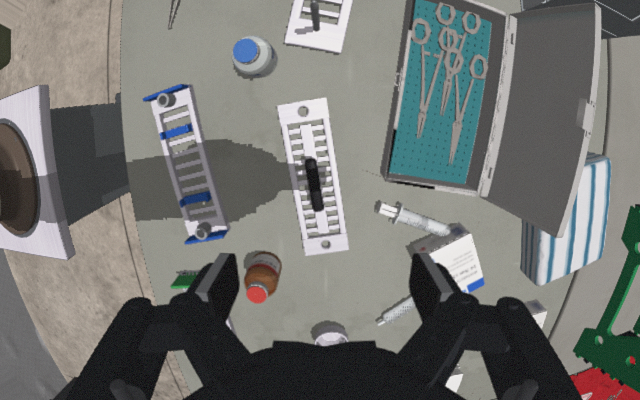

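The scene view shows the carrier (s1 crop ~220,335), lower tray (485,300), cover (405,225), upper tray (620,200), steel gallipot (517,140) with a purple look-alike (527,98), forceps (330,430) and the vials (348,300 and 507,195). The wrist view shows the lower tray at (187,165) and the cover at (313,175). Next I'll take the wrist camera over the carrier.

```bash
python3 -m pendant '[[0,0,0,0.8,0,0,85],[0,0,0,0.9,0,0,85],[0,0,0,0.9,0,0,85],[0,0,0,0,0,0,85],[0,0,0,0,0,0,85]]'; python3 - <<'E'
from h import *
s=telemetry.get_state(); print(s['time'],s['ee_pos'])
c=cap('wrist','w1.png'); print(ray(c,(320,200))[0])
for th in ['carrier','forceps','lower_tray']:
    for d in imaging.masks_of('wrist',th)[:2]:
        m=d['mask']; p=np.argwhere(m)[:,::-1]
        q=np.array([onz(c,x,0.01,True)[:2] for x in p[::3]]); r=cv2.minAreaRect((q*1000).astype(np.float32))
        print(th,d['p'],d['uv'],m.sum(),r)
E
```

```text
time: 1.98
ee_pos: [0.625, 0.1557, 0.2481]
tcp_rot: [[-0.0, 1.0, -0.0], [1.0, 0.0, -0.001], [-0.001, -0.0, -1.0]]
contact_force: [0.0, -1.0, 0.7]
gripper_width: 0.085
finger_force: 0.0
1.975 [0.62497924 0.15567662 0.2481157 ]
[0.62503399 0.23321044 0.37294405]
carrier 0.85 [330.6, 90.2] 7797 ((633.8234252929688, 254.00694274902344), (221.16761779785156, 69.88754272460938), 78.15062713623047)
forceps 0.67 [177.6, 79.9] 796 ((443.2085876464844, 256.62359619140625), (122.9374008178711, 23.30263328552246), 78.3500747680664)
lower_tray 0.8 [189.8, 240.3] 2493 ((450.77667236328125, 1.7905197143554688), (74.84632110595703, 215.12164306640625), 12.37414264678955)
```

View pics/w1.png

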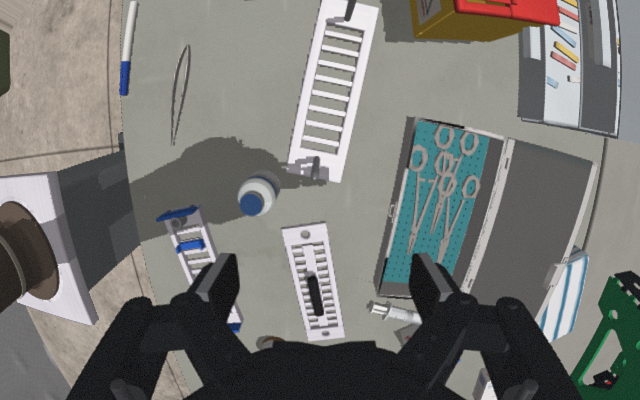

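The carrier's near end is at (325,170) and its far rod at the top edge (350,8). The forceps are at (180,95) and the lower tray at (195,265). I'll move farther along +y for a full view.

```bash
python3 -m pendant '[[0,0,0,0.8,0,0,85],[0,0,0,0.8,0,0,85],[0,0,0,0,0,0,85],[0,0,0,0,0,0,85]]'; python3 - <<'E'
from h import *
c=cap('wrist','w2.png'); print(c['rvec'],c['tvec'],c['cx'],c['cy'],telemetry.get_state()['ee_pos'])
np.save('c2.npy',np.r_[c['rvec'],c['tvec'],c['fx'],c['fy'],c['cx'],c['cy']])
cv2.imwrite('pics/w2z.png',cv2.resize(c['image'][60:260,240:440,::-1],(600,600),interpolation=cv2.INTER_CUBIC))
for th in ['carrier','forceps']:
    for d in imaging.masks_of('wrist',th)[:2]:
        m=d['mask']; p=np.argwhere(m)[:,::-1]
        q=np.array([onz(c,x,0.01,True)[:2] for x in p[::3]]); r=cv2.minAreaRect((q*1000).astype(np.float32))
        print(th,d['p'],d['uv'],m.sum(),r)
E
```

```text
time: 2.68
ee_pos: [0.6254, 0.2506, 0.2482]
tcp_rot: [[0.001, 1.0, 0.0], [1.0, -0.001, -0.001], [-0.001, 0.0, -1.0]]
contact_force: [-0.2, -0.2, 0.3]
gripper_width: 0.0848
finger_force: 0.0
[-2.83518410e+00  6.18389998e-05  6.50792414e-04] [-0.62525352  0.20043226  0.45487039] 323.7038371453327 199.45378826559227 [0.62554825 0.24993079 0.24828023]
carrier 0.83 [330.2, 160.7] 7343 ((630.5294189453125, 237.40257263183594), (255.85507202148438, 69.40277099609375), 78.45601654052734)
forceps 0.89 [179.2, 155.2] 755 ((445.394775390625, 264.141357421875), (112.01366424560547, 20.979835510253906), 79.37688446044922)
forceps 0.69 [331.0, 161.0] 6832 ((630.2256469726562, 236.8426971435547), (254.48672485351562, 68.20580291748047), 78.00064086914062)
```

View pics/w2z.png

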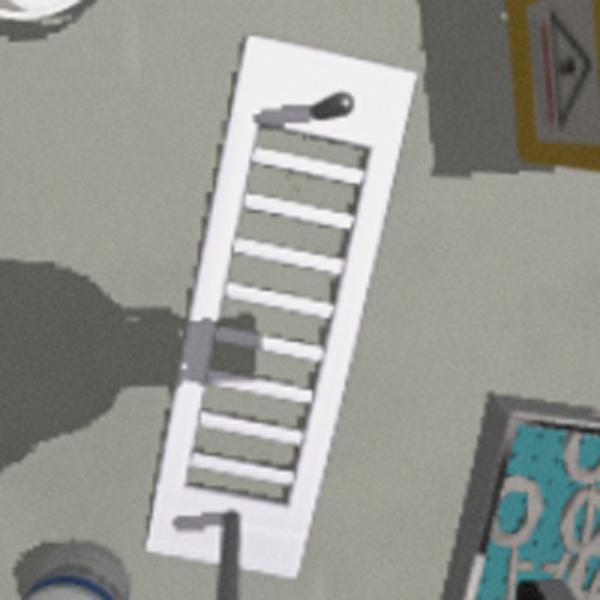

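The zoomed crop shows the carrier top with corners (248,37), (416,73), (297,577) and (148,550). The rods stand at about (318,107) and (230,514).

```bash
cat >> h.py <<'E'
def proj(v,P):
    "fisheye projection; v = rvec,tvec,fx,fy,cx,cy"
    R=cv2.Rodrigues(v[:3])[0]; q=P@R.T+v[3:6]; r=np.hypot(q[:,0],q[:,1]); th=np.arctan2(r,q[:,2])
    return np.c_[v[6]*th*q[:,0]/r+v[8], v[7]*th*q[:,1]/r+v[9]]
def par(c): return np.r_[np.ravel(c['rvec']),np.ravel(c['tvec']),c['fx'],c['fy'],c['cx'],c['cy']]
def fit(v,local,pix,x0,z0=0.):
    "planar pose x,y,yaw of local points so they project on pix"
    from scipy.optimize import least_squares
    def W(p):
        c,s=np.cos(p[2]),np.sin(p[2]); return np.c_[p[0]+c*local[:,0]-s*local[:,1],p[1]+s*local[:,0]+c*local[:,1],local[:,2]+z0]
    r=least_squares(lambda p:(proj(v,W(p))-pix).ravel(),x0,loss='soft_l1',x_scale=[.1,.1,1])
    return r.x,(proj(v,W(r.x))-pix).round(1)
E
python3 - <<'E'
from h import *
v=np.load('c2.npy')
L=np.array([[-34,110,10],[34,110,10],[34,-110,10],[-34,-110,10],[0,86,10],[0,-86,10]])/1e3
px=np.array([[248,37],[416,73],[297,577],[148,550],[316,108],[231,516]])/3.+[240,60]
for n in (4,6):
    x,r=fit(v,L[:n],px[:n],[.63,.24,-.2]); print(x,np.degrees(x[2]),r.tolist())
T=np.array([[0,.086,.105],[0,-.086,.105]]); c,s=np.cos(x[2]),np.sin(x[2])
W=np.c_[x[0]-s*T[:,1],x[1]+c*T[:,1],T[:,2]]; print(W,(proj(v,W)-[240,60])*3)
E
```

```text
[ 0.6347609   0.25300377 -0.20229145] -11.590446162011084 [[-0.5, -1.2], [1.0, -0.4], [0.4, 1.4], [-0.9, 1.0]]
[ 0.63421807  0.25365606 -0.20081126] -11.505637766034972 [[-1.1, -1.8], [0.4, -1.1], [0.1, 1.0], [-1.2, 0.6], [1.0, 0.5], [0.3, 0.3]]
[[0.651372   0.3379279  0.105     ]
 [0.61706413 0.16938423 0.105     ]] [[342.82755797 101.06477825]
 [226.27956722 630.81674955]]
```

```bash
python3 -m pendant '[[0,0,0,-0.8,-0.6,0,85],[0,0,0,-0.8,-0.6,0,85],[0,0,0,-0.8,-0.6,0,85],[0,0,0,-0.8,-0.6,0,85],[0,0,0,-0.8,-0.6,0,85],[0,0,0,0,0,0,85],[0,0,0,0,0,0,85]]'; python3 - <<'E'
from h import *
c=cap('wrist','w3.png'); print(telemetry.get_state()['ee_pos'])
np.save('c3.npy',par(c))
cv2.imwrite('pics/w3z.png',cv2.resize(c['image'][60:260,220:420,::-1],(600,600),interpolation=cv2.INTER_CUBIC))
E
```

```text
time: 3.7
ee_pos: [0.4453, 0.0114, 0.249]
tcp_rot: [[0.002, 1.0, 0.002], [1.0, -0.002, 0.0], [0.0, 0.002, -1.0]]
contact_force: [0.5, 1.0, 0.4]
gripper_width: 0.0849
finger_force: 0.0
[0.44555622 0.01212705 0.24871037]
```

View pics/w3z.png

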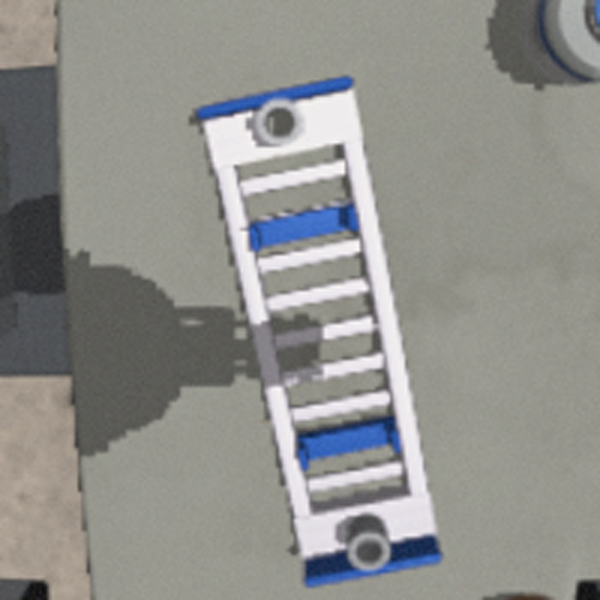

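The crop shows the lower tray with blue end-wall corners at (197,110), (352,77), (306,584) and (441,560). The boss rims are at (278,122) and (369,550).

```bash
python3 - <<'E'
from h import *
v=np.load('c3.npy')
px=np.array([[197,110],[352,77],[441,560],[306,584],[279,122],[369,550]])/3.+[220,60]
for z in (26,30,34):
    L=np.array([[-29,98,34],[29,98,34],[29,-98,34],[-29,-98,34],[0,86,z],[0,-86,z]])/1e3
    for n in (4,6):
        x,r=fit(v,L[:n],px[:n],[.45,.01,.2]); print(x,np.degrees(x[2]),r.tolist())
s=telemetry.get_state(); print(s['ee_pos'],np.degrees(s['qpos']).round(1) if max(abs(np.array(s['qpos'])))<3.2 else s['qpos'])
E
```

```text
[0.45185731 0.00932781 0.20146286] 11.542971511337862 [[-0.7, -0.9], [0.2, -0.9], [0.9, 1.4], [-0.3, 2.1]]
[0.45179883 0.00904862 0.20285386] 11.622669917324433 [[-0.8, -0.5], [0.1, -0.7], [0.9, 1.5], [-0.2, 2.3], [0.5, 0.4], [-0.3, -1.9]]
[0.45185731 0.00932781 0.20146286] 11.542971511337862 [[-0.7, -0.9], [0.2, -0.9], [0.9, 1.4], [-0.3, 2.1]]
[0.45177425 0.00916675 0.20250781] 11.602842921115252 [[-0.8, -0.7], [0.1, -0.8], [0.9, 1.5], [-0.3, 2.3], [0.4, 0.3], [-0.2, -0.6]]
[0.45185731 0.00932781 0.20146286] 11.542971511337862 [[-0.7, -0.9], [0.2, -0.9], [0.9, 1.4], [-0.3, 2.1]]
[0.45175276 0.00957118 0.20253813] 11.604579760448896 [[-0.8, -1.0], [0.0, -1.1], [0.9, 1.2], [-0.3, 2.0], [0.3, -0.2], [0.0, 0.5]]
[0.44555622 0.01212705 0.24871037] [-6.91054281e+00  5.90687649e+00 -9.35520018e-01  1.15022139e+02
  9.71896006e-02  5.89986023e+01 -7.91489413e+00]
```

```bash
python3 -m pendant '[[0,0,0,-0.05,0.1,0,85],[0,0,-0.8,0,0,0.5,85],[0,0,-0.8,0,0,0.8,85],[0,0,-0.71,0,0,0.8,85],[0,0,0,0,0,0.6,85],[0,0,0,0,0,0.6,85],[0,0,0,0,0,0.4,85],[0,0,0,0,0,0,85],[0,0,0,0,0,0,85]]'; python3 - <<'E'
from h import *
s=telemetry.get_state(); R=s['tcp_rot'];print(s['ee_pos'],np.degrees(np.arctan2(R[1][1],R[0][1])))
E
```

```text
time: 4.88
ee_pos: [0.4517, 0.0093, 0.0267]
tcp_rot: [[-0.201, 0.98, 0.0], [0.98, 0.201, 0.0], [0.0, 0.0, -1.0]]
contact_force: [-0.1, 0.0, -0.2]
gripper_width: 0.0848
finger_force: 0.0
[0.45172542 0.00931059 0.02665478] 11.583443403937308
```

```bash
python3 -m pendant '[[0,0,0,0,0,0.2,85],[0,0,0,0,0,0,85],[0,0,0,0,0,0,50],[0,0,0,0,0,0,50],[0,0,0,0,0,0,50],[0,0,0,0,0,0,50],[0,0,0,0,0,0,50],[0,0,0,0,0,0,50]]' 60
```

```text
time: 5.88
ee_pos: [0.4513, 0.009, 0.015]
tcp_rot: [[-0.2, 0.98, 0.001], [0.98, 0.2, 0.0], [-0.0, 0.001, -1.0]]
contact_force: [-1.0, -0.1, 7.4]
gripper_width: 0.0569
finger_force: 63.4
```

```bash
python3 -m pendant '[[0,0,0,0,0,-0.1,50],[0,0,0,0,0,-0.3,50],[0,0,0,0,0,-0.6,50],[0,0,0,0,0,-0.8,50],[0,0,0,0,0,-0.8,50],[0,0,0,0,0,-0.4,50],[0,0,0,0,0,0,50],[0,0,0,0,0,0,50]]'; python3 - <<'E'
from h import *
c=cap('wrist','w4.png'); np.save('c4.npy',par(c))
cv2.imwrite('pics/w4z.png',cv2.resize(c['image'][100:400,170:470,::-1],(600,600),interpolation=cv2.INTER_CUBIC))
E
```

```text
time: 6.88
ee_pos: [0.4502, 0.0089, 0.1934]
tcp_rot: [[-0.2, 0.98, -0.001], [0.98, 0.2, -0.0], [0.0, -0.001, -1.0]]
contact_force: [0.2, 0.2, -2.1]
gripper_width: 0.0565
finger_force: 64.9
```

View pics/w4z.png

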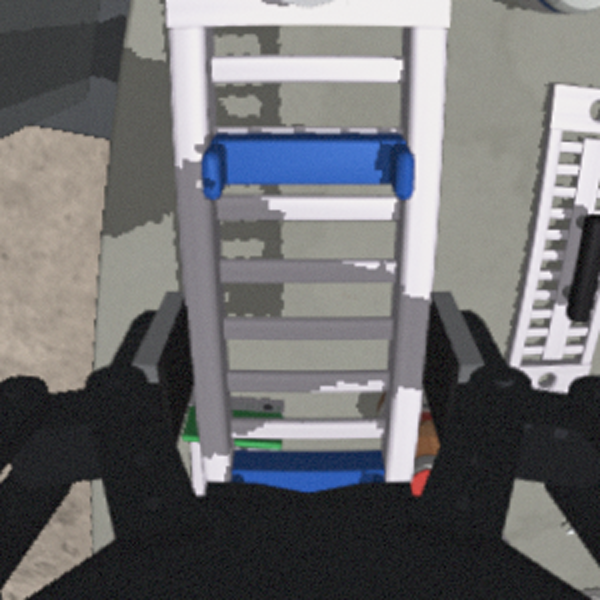

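The lower tray is held level between the pads. I'll carry it above the carrier and turn it into line.

```bash
python3 -m pendant '[[0,0,0,0.3,0.3,0,50],[0,0,0,0.5,0.6,0,50],[0,0,0,0.6,0.7,0,50],[0,0,0,0.6,0.7,0,50],[0,0,0,0.6,0.7,0,50],[0,0,0,0.5,0.5,0,50],[0,0,0,0.28,0.32,0,50],[0,0,0.9,0,0,0,50],[0,0,0.9,0,0,0,50],[0,0,0.94,0,0,0,50],[0,0,0.94,0,0,0,50],[0,0,0.94,0,0,0,50],[0,0,0,0,0,0,50],[0,0,0,0,0,0,50],[0,0,0,0,0,0,50]]'; cat >> h.py <<'E'
def delta(tx,ty,yaw,tz=None):
    "units still to go in tool axes; yaw of tool y axis, deg"
    s=telemetry.get_state(); R=np.array(s['tcp_rot']); p=np.array(s['ee_pos'])
    y=np.degrees(np.arctan2(R[1,1],R[0,1])); g=np.array([tx,ty,p[2] if tz is None else tz])-p
    print('t',round(s['time'],1),'p',p.round(4),'yaw',round(y,2),'tilt',R[:2,2].round(4),'-> d',(R.T@g/.06).round(3),'az',round(-((yaw-y+90)%180-90)/5,3),'F',np.round(s['contact_force'],1),'w',s['gripper_width'])
E
python3 - <<'E'
from h import *
delta(.6345,.2533,-11.55)
c=cap('wrist','w5.png'); np.save('c5.npy',par(c))
a=cap('side'); cv2.imwrite('pics/w5z.png',np.hstack([cv2.resize(c['image'][0:200,220:420,::-1],(400,400)),cv2.resize(a['image'][60:220,240:400,::-1],(400,400))]))
E
```

```text
time: 8.8
ee_pos: [0.6349, 0.2535, 0.1938]
tcp_rot: [[0.199, 0.98, -0.001], [0.98, -0.199, -0.0], [-0.0, -0.001, -1.0]]
contact_force: [0.2, 0.3, -1.4]
gripper_width: 0.0564
finger_force: 64.8
t 8.8 p [0.6349 0.2535 0.1938] yaw -11.5 tilt [-0.0006 -0.0002] -> d [-0.004 -0.005  0.   ] az 0.011 F [ 0.2  0.3 -1.4] w 0.056431764993946365
```

View pics/w5z.png

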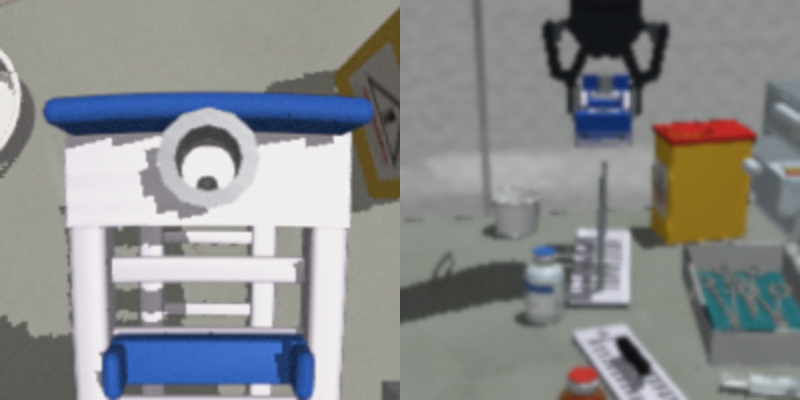

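The far rod's nose shows through the far boss at (207,184) in the left half, with the boss rim at (207,157), so the alignment looks right. I'll check it numerically.

```bash
python3 - <<'E'
from h import *
v=np.load('c5.npy'); c=dict(rvec=v[:3],tvec=v[3:6],fx=v[6],fy=v[7],cx=v[8],cy=v[9])
f=lambda u,z:onz(c,np.array(u)/2+[220,0],z,True)
for n,u,z in [('nose',(207,184),.108),('tubetop',(207,157),.1788+.030),('tubetop34',(207,157),.1788+.034),('holebot',(206,168),.1788)]:
    p=f(u,z); d=p[:2]-[.6349,.2535]; a=np.radians(-11.5); print(n,p.round(4),'in tool-aligned carrier frame x,y mm',(1e3*np.array([[np.cos(a),np.sin(a)],[-np.sin(a),np.cos(a)]])@d).round(1))
E
```

```text
nose [0.6516 0.338  0.108 ] in tool-aligned carrier frame x,y mm [-0.4 86.1]
tubetop [0.6519 0.3386 0.2088] in tool-aligned carrier frame x,y mm [-0.3 86.8]
tubetop34 [0.6519 0.3383 0.2128] in tool-aligned carrier frame x,y mm [-0.3 86.5]
holebot [0.6517 0.3387 0.1788] in tool-aligned carrier frame x,y mm [-0.6 86.9]
```

```bash
python3 -m pendant '[[0,0,0,0,0,0.4,50],[0,0,0,0,0,0.4,50],[0,0,0,0,0,0.3,50],[0,0,0,0,0,0.3,50],[0,0,0,0,0,0.2,50],[0,0,0,0,0,0.2,50],[0,0,0,0,0,0,50]]'; python3 -c "
from h import *
delta(.6345,.2533,-11.55,.025)"
```

```text
time: 9.78
ee_pos: [0.6345, 0.2534, 0.0853]
tcp_rot: [[0.2, 0.98, -0.001], [0.98, -0.2, -0.001], [-0.001, -0.001, -1.0]]
contact_force: [-0.7, 0.2, -1.0]
gripper_width: 0.0563
finger_force: 64.7
t 9.8 p [0.6345 0.2534 0.0853] yaw -11.55 tilt [-0.0014 -0.0006] -> d [-0.     0.002  1.005] az 0.001 F [-0.7  0.2 -1. ] w 0.05632460573341839
```

Threaded with no side force. I'll lower it gently to the seat.

```bash
python3 -m pendant '[[0,0,0,0,0,0.3,50],[0,0,0,0,0,0.3,50],[0,0,0,0,0,0.2,50],[0,0,0,0,0,0.1,50],[0,0,0,0,0,0.06,50],[0,0,0,0,0,0,50],[0,0,0,0,0,0,50]]'; python3 -c "
from h import *
delta(.6345,.2533,-11.55,.025)"
```

```text
time: 10.65
ee_pos: [0.6353, 0.2537, 0.0292]
tcp_rot: [[0.2, 0.98, 0.001], [0.98, -0.2, 0.0], [0.001, 0.001, -1.0]]
contact_force: [0.0, 0.1, -2.0]
gripper_width: 0.0562
finger_force: 64.8
t 10.7 p [0.6353 0.2537 0.0292] yaw -11.55 tilt [0.0009 0.0004] -> d [-0.009 -0.012  0.071] az 0.0 F [ 0.   0.1 -2. ] w 0.056159024874354015
```

```bash
python3 -m pendant '[[0,0,0,0,0,0.03,50],[0,0,0,0,0,0.02,50],[0,0,0,0,0,0,50]]';python3 -m pendant '[[0,0,0,0,0,0.02,50],[0,0,0,0,0,0,50]]'
```

```text
time: 11.02
ee_pos: [0.6349, 0.2536, 0.0256]
tcp_rot: [[0.2, 0.98, -0.0], [0.98, -0.2, -0.0], [-0.0, -0.0, -1.0]]
contact_force: [-0.7, 0.2, -1.8]
gripper_width: 0.0563
finger_force: 64.8
time: 11.28
ee_pos: [0.6351, 0.2536, 0.0252]
tcp_rot: [[0.2, 0.98, 0.0], [0.98, -0.2, 0.0], [0.0, 0.0, -1.0]]
contact_force: [-2.9, -0.8, 3.8]
gripper_width: 0.0564
finger_force: 65.5
```

```bash
python3 -m pendant '[[0,0,0,0,0,0.02,50],[0,0,0,0,0,0,50],[0,0,0,0,0,0,62],[0,0,0,0,0,0,72],[0,0,0,0,0,0,85],[0,0,0,0,0,0,85],[0,0,0,0,0,0,85]]'; python3 -m pendant '[[0,0,0,0,0,-0.2,85],[0,0,0,0,0,-0.6,85],[0,0,0,0,0,-0.9,85],[0,0,0,0,0,-0.9,85],[0,0,0,0,0,-0.9,85],[0,0,0,0,0,-0.35,85],[0,0,0,0,0,0,85],[0,0,0,0,0,0,85]]'; python3 - <<'E'
from h import *
delta(.445,.262,-11.55)
c=cap('wrist','w6.png'); np.save('c6.npy',par(c))
print([ (d['p'],d['uv']) for d in imaging.search_frame('wrist','forceps')])
cv2.imwrite('pics/w6z.png',np.hstack([cv2.resize(c['image'][60:260,220:420,::-1],(400,400)),cv2.resize(c['image'][40:240,20:220,::-1],(400,400))]))
E
```

```text
time: 12.15
ee_pos: [0.6349, 0.2536, 0.0232]
tcp_rot: [[0.2, 0.98, -0.0], [0.98, -0.2, -0.0], [-0.0, -0.0, -1.0]]
contact_force: [-0.1, -0.1, -0.3]
gripper_width: 0.085
finger_force: 0.0
time: 13.15
ee_pos: [0.6343, 0.2533, 0.2532]
tcp_rot: [[0.2, 0.98, -0.002], [0.98, -0.2, -0.001], [-0.001, -0.001, -1.0]]
contact_force: [-0.3, 0.4, -0.1]
gripper_width: 0.0849
finger_force: 0.0
t 13.2 p [0.6343 0.2533 0.2532] yaw -11.55 tilt [-0.0015 -0.0007] -> d [-0.489 -3.121  0.005] az 0.0 F [-0.3  0.4 -0.1] w 0.08492034018085343
[(0.58, [184.2, 186.3])]
```

View pics/w6z.png

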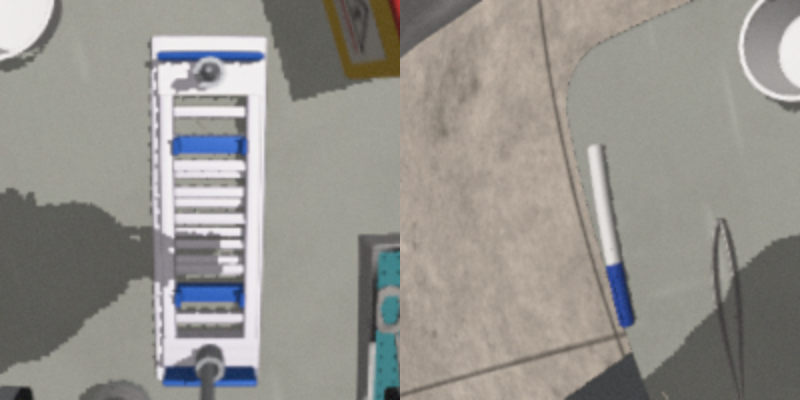

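The lower tray is seated over both rods (left half, centre about (210,215)). The forceps lie at about (728,310) in the right half. I'll move above them.

```bash
python3 -m pendant '[[0,0,0,-0.1,-0.6,0,85],[0,0,0,-0.1,-0.7,0.2,85],[0,0,0,-0.1,-0.7,0.2,85],[0,0,0,-0.1,-0.7,0.2,85],[0,0,0,-0.1,-0.42,0.2,85],[0,0,0,0,0,0,85],[0,0,0,0,0,0,85],[0,0,0,0,0,0,85]]'; python3 - <<'E'
from h import *
delta(.445,.262,-11.55)
c=cap('wrist','w7.png'); np.save('c7.npy',par(c))
for d in imaging.masks_of('wrist','forceps')[:1]:
    p=np.argwhere(d['mask'])[:,::-1]; q=np.array([onz(c,x,0.005,True)[:2] for x in p])
    print(d['p'],d['uv'],len(p),cv2.minAreaRect((q*1000).astype(np.float32)))
cv2.imwrite('pics/w7z.png',cv2.resize(c['image'][60:260,220:420,::-1],(600,600),interpolation=cv2.INTER_CUBIC))
E
```

```text
time: 14.25
ee_pos: [0.4466, 0.2616, 0.2063]
tcp_rot: [[0.201, 0.98, 0.0], [0.98, -0.201, 0.0], [0.0, 0.0, -1.0]]
contact_force: [1.2, -0.3, 0.2]
gripper_width: 0.0852
finger_force: 0.0
t 14.2 p [0.4466 0.2616 0.2063] yaw -11.61 tilt [0.0005 0.0001] -> d [ 0.002 -0.028 -0.   ] az -0.011 F [ 1.2 -0.3  0.2] w 0.08517263315354291
0.7 [315.0, 188.2] 171 ((441.42059326171875, 256.50146484375), (124.49886322021484, 17.44862174987793), 77.89541625976562)
```

View pics/w7z.png

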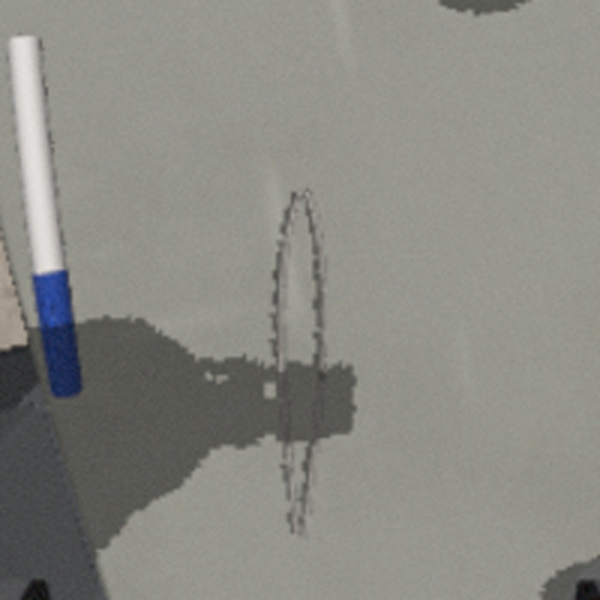

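The forceps run nearly vertical, from (303,190) to (299,537) in the crop.

```bash
python3 - <<'E'
from h import *
v=np.load('c7.npy'); c=dict(rvec=v[:3],tvec=v[3:6],fx=v[6],fy=v[7],cx=v[8],cy=v[9])
f=lambda u:onz(c,np.array(u)/3+[220,60],.006,True)[:2]
a,b=f((303,190)),f((299,538)); m=(a+b)/2; d=a-b; yaw=np.degrees(np.arctan2(-d[0],d[1])); print(m,np.linalg.norm(d),yaw)
delta(*m,yaw,.014)
E
```

```text
[0.4413557  0.25486252] 0.1313929555470014 -12.356170437658655
t 14.3 p [0.4463 0.2616 0.2063] yaw -11.6 tilt [0.0003 0.0001] -> d [-0.127 -0.059  3.205] az 0.152 F [-0.6  0.3 -0.5] w 0.08509175170592144
```

```bash
python3 -m pendant '[[0,0,0.15,-0.13,-0.06,0.5,45],[0,0,0,0,0,0.7,45],[0,0,0,0,0,0.7,45],[0,0,0,0,0,0.6,45],[0,0,0,0,0,0.32,45],[0,0,0,0,0,0.1,45],[0,0,0,0,0,0,45],[0,0,0,0,0,0,45]]';python3 -c "
from h import *
delta(.4414,.2549,-12.35,.019)"
```

```text
time: 15.35
ee_pos: [0.4411, 0.2551, 0.032]
tcp_rot: [[0.213, 0.977, 0.001], [0.977, -0.213, 0.001], [0.001, 0.001, -1.0]]
contact_force: [0.4, -0.4, 0.3]
gripper_width: 0.0451
finger_force: 0.0
t 15.3 p [0.4411 0.2551 0.032 ] yaw -12.31 tilt [0.0014 0.0009] -> d [-0.002  0.005  0.217] az 0.008 F [ 0.4 -0.4  0.3] w 0.04512397518683399
```

```bash
python3 -m pendant '[[0,0,0,0,0,0.1,45],[0,0,0,0,0,0.1,45],[0,0,0,0,0,0,35],[0,0,0,0,0,0,28],[0,0,0,0,0,0,22],[0,0,0,0,0,0,12],[0,0,0,0,0,0,12],[0,0,0,0,0,0,12],[0,0,0,0,0,0,12]]' 25
```

```text
time: 16.48
ee_pos: [0.4405, 0.2548, 0.0192]
tcp_rot: [[0.213, 0.977, 0.0], [0.977, -0.213, 0.0], [0.0, 0.0, -1.0]]
contact_force: [-0.6, -1.1, 4.1]
gripper_width: 0.0169
finger_force: 24.6
```

```bash
python3 -m pendant '[[0,0,0,0,0,-0.2,12],[0,0,0,0,0,-0.5,12],[0,0,0,0,0,-0.8,12],[0,0,0,0,0,-0.8,12],[0,0,0,0.1,0.4,0,12],[0,0,0,0.15,0.7,0,12],[0,0,0,0.15,0.7,0,12],[0,0,0,0.15,0.7,0,12],[0,0,-0.15,0.12,0.67,0,12],[0,0,0,0,0,0,12],[0,0,0,0,0,0,12],[0,0,0,0,0,0,12]]';python3 - <<'E'
from h import *
delta(.6349,.2536,-11.55,.0435)
c=cap('wrist','w8.png'); a=cap('side')
cv2.imwrite('pics/w8z.png',np.hstack([cv2.resize(c['image'][100:300,220:420,::-1],(400,400)),cv2.resize(a['image'][60:220,240:400,::-1],(400,400))]))
E
```

```text
time: 17.98
ee_pos: [0.6337, 0.254, 0.1575]
tcp_rot: [[0.199, 0.98, -0.001], [0.98, -0.199, 0.0], [0.0, -0.001, -1.0]]
contact_force: [-0.8, -0.5, 0.4]
gripper_width: 0.0172
finger_force: 24.5
t 18.0 p [0.6337 0.254  0.1575] yaw -11.49 tilt [-0.0005  0.0003] -> d [-0.003  0.022  1.899] az 0.011 F [-0.8 -0.5  0.4] w 0.01716123787840341
```

View pics/w8z.png

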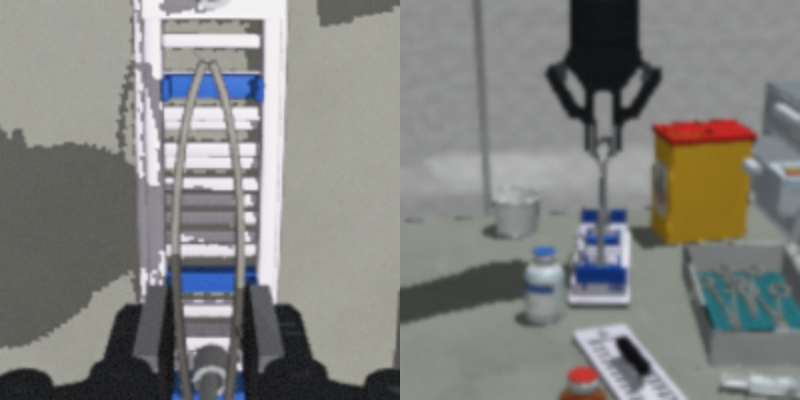

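The forceps are held straight and lie above the tray.

```bash
python3 -m pendant '[[0,0,0,0,0.02,0.4,12],[0,0,0,0,0,0.5,12],[0,0,0,0,0,0.4,12],[0,0,0,0,0,0.3,12],[0,0,0,0,0,0.15,12],[0,0,0,0,0,0.05,12],[0,0,0,0,0,0,12],[0,0,0,0,0,0,12]]';python3 -c "
from h import *
delta(.6349,.2536,-11.55,.0432)"
```

```text
time: 19.08
ee_pos: [0.6365, 0.2534, 0.05]
tcp_rot: [[0.2, 0.98, 0.001], [0.98, -0.2, 0.001], [0.001, 0.001, -1.0]]
contact_force: [0.8, 0.9, -0.7]
gripper_width: 0.0169
finger_force: 24.5
t 19.1 p [0.6365 0.2534 0.05  ] yaw -11.55 tilt [0.0012 0.0005] -> d [-0.003 -0.027  0.113] az -0.0 F [ 0.8  0.9 -0.7] w 0.016919961816564633
```

```bash
python3 -m pendant '[[0,0,0,0,0,0.04,12],[0,0,0,0,0,0.03,12],[0,0,0,0,0,0,12],[0,0,0,0,0,0,12]]'
```

```text
time: 19.58
ee_pos: [0.636, 0.2532, 0.0449]
tcp_rot: [[0.2, 0.98, -0.0], [0.98, -0.2, -0.0], [-0.0, -0.0, -1.0]]
contact_force: [1.0, 0.1, -0.5]
gripper_width: 0.0171
finger_force: 24.5
```

```bash
python3 -m pendant '[[0,0,0,0,-0.01,0.02,12],[0,0,0,0,0,0.02,12],[0,0,0,0,0,0,12],[0,0,0,0,0,0,12]]';python3 -c "
from h import *
delta(.6349,.2536,-11.55,.0432)"
```

```text
time: 20.08
ee_pos: [0.6354, 0.2533, 0.0426]
tcp_rot: [[0.2, 0.98, 0.0], [0.98, -0.2, -0.0], [-0.0, 0.0, -1.0]]
contact_force: [-0.5, 0.3, 0.7]
gripper_width: 0.0171
finger_force: 24.7
t 20.1 p [0.6354 0.2533 0.0426] yaw -11.55 tilt [ 0. -0.] -> d [ 0.002 -0.01  -0.01 ] az -0.0 F [-0.5  0.3  0.7] w 0.01708449392883308
```

```bash
python3 -m pendant '[[0,0,0,0,0,0.02,12],[0,0,0,0,0,0,12],[0,0,0,0,0,0,12]]'
```

```text
time: 20.45
ee_pos: [0.6355, 0.2534, 0.042]
tcp_rot: [[0.2, 0.98, 0.0], [0.98, -0.2, 0.0], [0.0, 0.0, -1.0]]
contact_force: [-2.0, -1.4, 5.9]
gripper_width: 0.0174
finger_force: 25.3
```

```bash
python3 -m pendant '[[0,0,0,0,0,0,22],[0,0,0,0,0,0,30],[0,0,0,0,0,0,32],[0,0,0,0,0,0,32],[0,0,0,0,0,-0.2,32],[0,0,0,0,0,-0.5,32],[0,0,0,0,0,-0.9,32],[0,0,0,0,0,-0.9,85],[0,0,0,0,0,-0.8,85],[0,0,0,0,0,0,85],[0,0,0,0,0,0,85]]'; python3 - <<'E'
from h import *
delta(.44,-.21,11.5)
c=cap('wrist','w9.png')
cv2.imwrite('pics/w9z.png',cv2.resize(c['image'][60:260,220:420,::-1],(600,600),interpolation=cv2.INTER_CUBIC))
E
```

```text
time: 21.82
ee_pos: [0.6352, 0.2533, 0.2397]
tcp_rot: [[0.2, 0.98, 0.0], [0.98, -0.2, 0.0], [0.0, 0.0, -1.0]]
contact_force: [-0.3, -1.1, -0.3]
gripper_width: 0.0849
finger_force: 0.0
t 21.8 p [0.6352 0.2533 0.2397] yaw -11.55 tilt [0.0004 0.0002] -> d [-8.216e+00 -1.642e+00 -3.000e-03] az -4.61 F [-0.3 -1.1 -0.3] w 0.08492367570453824
```

```bash
python3 -m pendant '[[0,0,0,-0.6,-0.16,0,85],[0,0,0,-0.8,-0.16,0,85],[0,0,0,-0.8,-0.16,0,85],[0,0,0,-0.8,-0.16,0,85],[0,0,0,-0.8,-0.16,0,85],[0,0,0,-0.8,-0.16,0,85],[0,0,0,-0.8,-0.16,0,85],[0,0,0,-0.8,-0.16,0,85],[0,0,0,-0.8,-0.16,0,85],[0,0,0,-0.8,-0.16,0,85],[0,0,-0.9,-0.4,0,0,85],[0,0,-0.9,0,0,0,85],[0,0,-0.9,0,0,0,85],[0,0,-0.9,0,0,0,85],[0,0,-1,0,0,0,85],[0,0,0,0,0,0,85],[0,0,0,0,0,0,85],[0,0,0,0,0,0,85]]'; python3 - <<'E'
from h import *
delta(.44,-.21,11.5)
c=cap('wrist','w10.png');np.save('c10.npy',par(c))
a=cv2.resize(cv2.imread('pics/w9z.png'),(400,400),interpolation=cv2.INTER_AREA)
cv2.imwrite('pics/w10z.png',np.hstack([a,cv2.resize(c['image'][60:260,220:420,::-1],(400,400))]))
E
```

```text
time: 24.12
ee_pos: [0.4427, -0.2094, 0.239]
tcp_rot: [[-0.198, 0.98, -0.001], [0.98, 0.198, 0.0], [0.0, -0.0, -1.0]]
contact_force: [-0.1, 0.3, 0.3]
gripper_width: 0.085
finger_force: 0.0
t 24.1 p [ 0.4427 -0.2094  0.239 ] yaw 11.39 tilt [-0.0005  0.0001] -> d [-0.001 -0.047  0.   ] az -0.021 F [-0.1  0.3  0.3] w 0.08504205617908697
```

View pics/w10z.png

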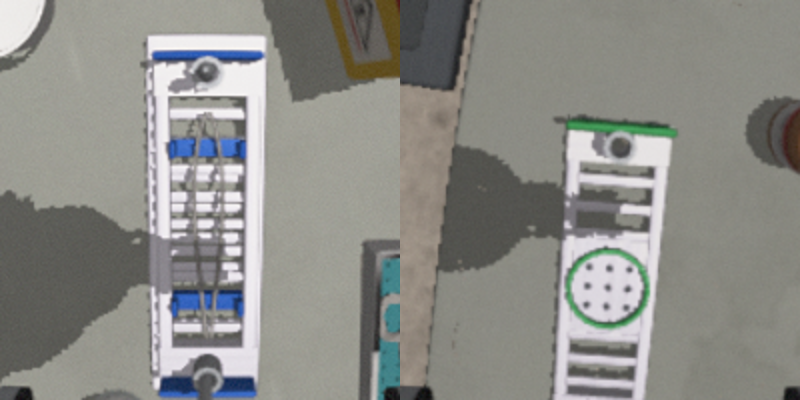

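The left half shows the forceps lying in both combs (tips at (205,118) and (208,332)). The right half shows the upper tray: collar at (606,287), green end corners at (568,122) and (676,132). I'll fit this, then shift so the whole tray is in view.

```bash
python3 - <<'E'
from h import *
v=np.load('c10.npy')
px=(np.array([[568,121],[677,130],[606,287]])-[400,0])/2.+[220,60]
L=np.array([[-29,98,44],[29,98,44],[0,0,20]])/1e3
x,r=fit(v,L,px,[.44,-.25,.2]); print(x,np.degrees(x[2]),r.tolist()); delta(x[0],x[1],np.degrees(x[2]))
E
```

```text
[ 0.44947976 -0.24670398  0.11220513] 6.428880225611097 [[-0.9, -0.7], [0.8, -0.1], [0.0, 1.7]]
t 24.2 p [ 0.4428 -0.2094  0.2391] yaw 11.41 tilt [-0.0003  0.0001] -> d [-0.632 -0.014 -0.   ] az 0.995 F [-0.4 -0.3 -0. ] w 0.08515222864107073
```

```bash
python3 -m pendant '[[0,0,0,-0.55,0,0,85],[0,0,1,0,0,-0.15,85],[0,0,0,0,0,0,85],[0,0,0,0,0,0,85],[0,0,0,0,0,0,85]]'; python3 - <<'E'
from h import *
delta(.4495,-.2467,6.43)
c=cap('wrist','w11.png');np.save('c11.npy',par(c))
h=cv2.cvtColor(c['image'],cv2.COLOR_RGB2HSV); m=cv2.inRange(h,(50,110,50),(80,255,255)); m[:, :200]=0; m[:,450:]=0; m[300:]=0
n,l,st,ce=cv2.connectedComponentsWithStats(m)
for i in range(1,n):
    if st[i,4]>25:
        print(st[i],ce[i].round(1),cv2.boxPoints(cv2.minAreaRect(np.argwhere(l==i)[:,::-1].astype(np.float32))).round(1).tolist())
cv2.imwrite('pics/w11z.png',cv2.resize(c['image'][60:270,220:430,::-1],(600,600),interpolation=cv2.INTER_CUBIC))
E
```

```text
time: 24.8
ee_pos: [0.4493, -0.2413, 0.248]
tcp_rot: [[-0.114, 0.993, -0.0], [0.993, 0.114, 0.0], [0.0, -0.0, -1.0]]
contact_force: [0.0, 0.2, 0.6]
gripper_width: 0.0848
finger_force: 0.0
t 24.8 p [ 0.4493 -0.2413  0.248 ] yaw 6.54 tilt [-0.0003  0.0003] -> d [-0.089 -0.007 -0.   ] az 0.022 F [0.  0.2 0.6] w 0.08479953576451062
[296  92  55   4 177] [321.4  93.2] [[296.0, 95.0], [296.0, 92.0], [350.0, 92.0], [350.0, 95.0]]
[305 156  26  15  40] [315.4 160.1] [[302.0, 164.1999969482422], [327.0, 151.1999969482422], [330.0, 157.0], [305.0, 170.0]]
[304 172  41  24  95] [324.2 186.9] [[303.79998779296875, 173.0], [343.8999938964844, 172.0], [344.5, 194.60000610351562], [304.3999938964844, 195.60000610351562]]
[302 247  21  13 178] [310.2 253.6] [[302.0, 259.0], [302.0, 247.0], [322.0, 247.0], [322.0, 259.0]]
[329 247  19  12 170] [339.2 253.2] [[329.0, 247.0], [347.0, 247.0], [347.0, 258.0], [329.0, 258.0]]
```

View pics/w11z.png

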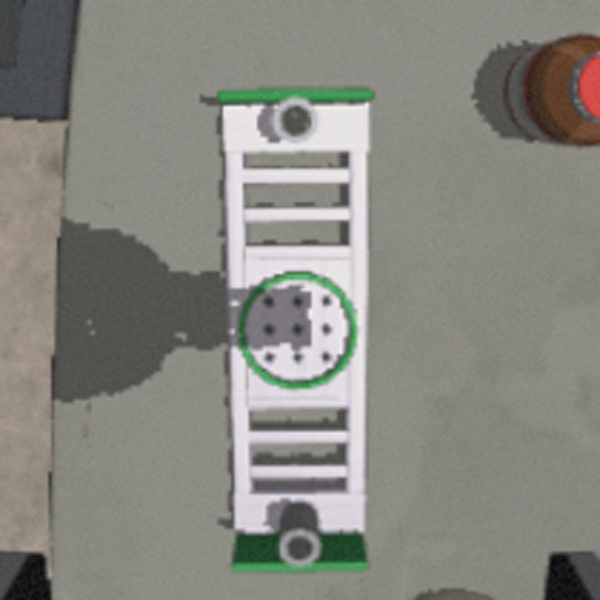

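The upper tray fills the crop: far corners (217,91) and (374,91), near corners (233,571) and (368,571), collar (298,330), bosses (297,119) and (299,548).

```bash
python3 - <<'E'
from h import *
v=np.load('c11.npy')
px=np.array([[217,91],[374,91],[368,571],[233,571],[298,330],[297,119],[299,548]])*.35+[220,60]
for z in (38,42):
  L=np.array([[-29,98,44],[29,98,44],[29,-98,44],[-29,-98,44],[0,0,20],[0,86,z],[0,-86,z]])/1e3
  for n in (4,7):
    x,r=fit(v,L[:n],px[:n],[.44,-.25,.2]); print(x,np.degrees(x[2]),r.tolist())
delta(x[0],x[1],np.degrees(x[2]),.014)
E
```

```text
[ 0.4506664  -0.24691441  0.12513421] 7.169662162273974 [[-0.3, -0.3], [0.3, -0.9], [0.4, 0.7], [-0.4, 1.1]]
[ 0.45062264 -0.24672794  0.12366375] 7.085410841936845 [[-0.1, -0.5], [0.4, -1.0], [0.2, 0.6], [-0.6, 0.9], [0.0, 0.9], [-0.3, 0.5], [0.3, -2.2]]
[ 0.4506664  -0.24691441  0.12513421] 7.169662162273974 [[-0.3, -0.3], [0.3, -0.9], [0.4, 0.7], [-0.4, 1.1]]
[ 0.45061123 -0.24663996  0.12364198] 7.084163501351945 [[-0.1, -0.6], [0.5, -1.1], [0.2, 0.5], [-0.6, 0.9], [0.0, 0.9], [-0.3, 0.4], [0.3, -0.7]]
t 24.9 p [ 0.4493 -0.2414  0.2481] yaw 6.52 tilt [-0.0003  0.0002] -> d [-0.09   0.012  3.902] az -0.113 F [0.8 0.8 0.1] w 0.08495833765002615
```

```bash
python3 -m pendant '[[0,0,-0.11,-0.09,0.01,0.3,85],[0,0,0,0,0,0.8,85],[0,0,0,0,0,0.8,85],[0,0,0,0,0,0.7,85],[0,0,0,0,0,0.6,85],[0,0,0,0,0,0.4,85],[0,0,0,0,0,0.1,85],[0,0,0,0,0,0,85],[0,0,0,0,0,0,85]]';python3 -c "
from h import *
delta(.4506,-.2468,7.1,.015)"
```

```text
time: 25.98
ee_pos: [0.4513, -0.2474, 0.0273]
tcp_rot: [[-0.122, 0.993, 0.002], [0.993, 0.122, -0.001], [-0.001, 0.002, -1.0]]
contact_force: [0.0, 0.7, 0.0]
gripper_width: 0.0854
finger_force: 0.0
t 26.0 p [ 0.4513 -0.2474  0.0273] yaw 7.01 tilt [ 0.0017 -0.0006] -> d [ 0.011 -0.011  0.206] az -0.019 F [0.  0.7 0. ] w 0.08535608895252061
```

```bash
python3 -m pendant '[[0,0,-0.02,0.01,-0.01,0.2,85],[0,0,0,0,0,0,85],[0,0,0,0,0,0,50],[0,0,0,0,0,0,50],[0,0,0,0,0,0,50],[0,0,0,0,0,0,50],[0,0,0,0,0,0,50],[0,0,0,0,0,0,50]]' 60; python3 -c "
from h import *
delta(.4506,-.2468,7.1,.015)"
```

```text
time: 26.98
ee_pos: [0.45, -0.2466, 0.0148]
tcp_rot: [[-0.124, 0.992, 0.0], [0.992, 0.124, -0.0], [-0.0, 0.0, -1.0]]
contact_force: [-2.1, 0.8, 5.9]
gripper_width: 0.0565
finger_force: 64.3
t 27.0 p [ 0.45   -0.2466  0.0148] yaw 7.1 tilt [ 0.0003 -0.0001] -> d [-0.004  0.009 -0.003] az -0.001 F [-2.1  0.8  5.9] w 0.05647549671196001
```

```bash
python3 -m pendant '[[0,0,0,0,0,-0.1,50],[0,0,0,0,0,-0.3,50],[0,0,0,0,0,-0.7,50],[0,0,0,0,0,-0.8,50],[0,0,0,0,0,-0.8,50],[0,0,0,0,0,-0.4,50],[0,0,0,0,0,0,50],[0,0,0,0,0,0,50]]'; python3 -c "
from h import *
delta(.6349,.2536,-11.55)"
```

```text
time: 27.98
ee_pos: [0.4492, -0.2461, 0.1991]
tcp_rot: [[-0.124, 0.992, -0.002], [0.992, 0.124, 0.001], [0.001, -0.001, -1.0]]
contact_force: [0.1, 0.3, -2.6]
gripper_width: 0.0564
finger_force: 65.0
t 28.0 p [ 0.4492 -0.2461  0.1991] yaw 7.11 tilt [-0.0016  0.0007] -> d [7.882e+00 4.101e+00 1.000e-03] az 3.732 F [ 0.1  0.3 -2.6] w 0.05644069095742322
```

```bash
python3 -m pendant '[[0,0,0,0.4,0.2,0,50],[0,0,0,0.6,0.3,0,50],[0,0,0,0.8,0.4,0,50],[0,0,0,0.8,0.4,0,50],[0,0,0,0.8,0.4,0,50],[0,0,0,0.8,0.4,0,50],[0,0,0,0.8,0.4,0,50],[0,0,0,0.8,0.4,0,50],[0,0,0,0.8,0.5,0,50],[0,0,0,0.7,0.4,0,50],[0,0,0,0.58,0.3,0,50],[0,0,0.8,0,0,0,50],[0,0,0.8,0,0,0,50],[0,0,0.8,0,0,0,50],[0,0,0.8,0,0,0,50],[0,0,0.53,0,0,0,50],[0,0,0,0,0,0,50],[0,0,0,0,0,0,50],[0,0,0,0,0,0,50]]'; python3 - <<'E'
from h import *
delta(.6349,.2536,-11.55)
c=cap('wrist','w12.png');np.save('c12.npy',par(c))
m=c['image'][40:140,260:380].mean(2)
h=cv2.cvtColor(c['image'],cv2.COLOR_RGB2GRAY)
for r in range(50,120,3): print(r,h[r,305:345:2].tolist())
E
```

```text
time: 30.35
ee_pos: [0.6355, 0.2529, 0.1997]
tcp_rot: [[0.2, 0.98, -0.001], [0.98, -0.2, -0.0], [-0.0, -0.001, -1.0]]
contact_force: [-0.4, 0.4, -2.9]
gripper_width: 0.0565
finger_force: 65.0
t 30.4 p [0.6355 0.2529 0.1997] yaw -11.52 tilt [-0.0007 -0.0003] -> d [ 0.009 -0.012  0.   ] az 0.006 F [-0.4  0.4 -2.9] w 0.05648428052790606
50 [124, 121, 122, 122, 120, 116, 125, 140, 168, 195, 191, 162, 131, 123, 123, 121, 123, 123, 124, 125]
53 [102, 99, 128, 182, 190, 206, 202, 203, 203, 205, 203, 208, 210, 209, 208, 197, 170, 115, 104, 106]
56 [64, 174, 202, 200, 200, 198, 201, 208, 204, 206, 205, 208, 208, 210, 210, 211, 210, 212, 154, 60]
59 [198, 203, 204, 203, 205, 203, 204, 200, 191, 148, 158, 205, 209, 211, 214, 209, 210, 213, 211, 204]
62 [198, 197, 200, 202, 193, 89, 67, 67, 63, 63, 65, 63, 66, 70, 92, 192, 213, 211, 215, 215]
65 [196, 198, 196, 129, 63, 65, 67, 67, 63, 65, 69, 68, 67, 64, 66, 72, 147, 216, 216, 214]
68 [197, 175, 79, 69, 68, 68, 70, 65, 65, 67, 69, 66, 69, 68, 61, 65, 66, 95, 192, 214]
71 [201, 110, 75, 71, 72, 65, 76, 76, 82, 85, 82, 80, 74, 69, 65, 69, 61, 60,
[... 922 characters left out ...]
 204, 205, 200, 203, 207, 211, 212, 212, 213, 214, 217, 232, 238, 237]
104 [140, 138, 142, 134, 133, 136, 148, 177, 188, 195, 210, 219, 228, 235, 239, 238, 238, 237, 238, 237]
107 [129, 137, 137, 133, 134, 136, 134, 139, 236, 237, 237, 237, 238, 237, 236, 237, 237, 236, 237, 238]
110 [240, 134, 135, 134, 132, 142, 141, 204, 232, 237, 237, 238, 236, 237, 237, 237, 237, 237, 237, 237]
113 [223, 172, 213, 223, 217, 219, 219, 216, 217, 216, 216, 218, 216, 216, 217, 218, 219, 216, 219, 219]
116 [132, 132, 132, 133, 135, 238, 238, 239, 230, 236, 224, 239, 237, 238, 239, 238, 238, 239, 240, 205]
119 [126, 121, 126, 125, 168, 226, 142, 165, 135, 127, 157, 188, 226, 228, 228, 229, 230, 231, 232, 233]
```

The boss ring centre (col ~324) and the nose beneath it (col ~323, row 92) match the first tray's view, so I'll lower it.

```bash
python3 -m pendant '[[0,0,0,0.01,-0.01,0.3,50],[0,0,0,0,0,0.4,50],[0,0,0,0,0,0.3,50],[0,0,0,0,0,0.3,50],[0,0,0,0,0,0.2,50],[0,0,0,0,0,0.2,50],[0,0,0,0,0,0.1,50],[0,0,0,0,0,0,50]]'; python3 -c "
from h import *
delta(.6349,.2536,-11.55,.059)"
```

```text
time: 31.4
ee_pos: [0.6351, 0.2537, 0.092]
tcp_rot: [[0.2, 0.98, -0.0], [0.98, -0.2, -0.0], [-0.0, -0.0, -1.0]]
contact_force: [-0.7, -0.2, -1.4]
gripper_width: 0.0566
finger_force: 65.0
t 31.4 p [0.6351 0.2537 0.092 ] yaw -11.55 tilt [-0.0003 -0.0002] -> d [-0.001 -0.003  0.55 ] az -0.001 F [-0.7 -0.2 -1.4] w 0.05657551107048958
```

```bash
python3 -m pendant '[[0,0,0,0,0,0.2,50],[0,0,0,0,0,0.15,50],[0,0,0,0,0,0.1,50],[0,0,0,0,0,0.05,50],[0,0,0,0,0,0,50],[0,0,0,0,0,0,50]]';python3 -m pendant '[[0,0,0,0,0,0.03,50],[0,0,0,0,0,0,50],[0,0,0,0,0,0,50]]'
```

```text
time: 32.15
ee_pos: [0.6354, 0.2538, 0.0626]
tcp_rot: [[0.2, 0.98, 0.001], [0.98, -0.2, 0.0], [0.0, 0.001, -1.0]]
contact_force: [0.4, -0.2, -2.6]
gripper_width: 0.0562
finger_force: 65.0
time: 32.52
ee_pos: [0.6352, 0.2537, 0.0606]
tcp_rot: [[0.2, 0.98, 0.0], [0.98, -0.2, 0.0], [0.0, 0.0, -1.0]]
contact_force: [0.7, -0.0, -2.1]
gripper_width: 0.0567
finger_force: 65.0
```

```bash
python3 -m pendant '[[0,0,0,0,0,0.02,50],[0,0,0,0,0,0,50],[0,0,0,0,0,0,50]]';python3 -m pendant '[[0,0,0,0,0,0.02,50],[0,0,0,0,0,0,50],[0,0,0,0,0,0,50]]'
```

```text
time: 32.9
ee_pos: [0.6351, 0.2537, 0.0593]
tcp_rot: [[0.2, 0.98, -0.0], [0.98, -0.2, -0.0], [-0.0, -0.0, -1.0]]
contact_force: [-0.4, -0.1, -3.1]
gripper_width: 0.0565
finger_force: 65.0
time: 33.28
ee_pos: [0.6353, 0.2538, 0.0589]
tcp_rot: [[0.2, 0.98, 0.0], [0.98, -0.2, 0.0], [0.0, 0.0, -1.0]]
contact_force: [-2.4, -0.9, 5.6]
gripper_width: 0.0563
finger_force: 65.8
```

```bash
python3 -m pendant '[[0,0,0,0,0,0.01,50],[0,0,0,0,0,0,62],[0,0,0,0,0,0,72],[0,0,0,0,0,0,85],[0,0,0,0,0,0,85],[0,0,0,0,0,0,85],[0,0,0,0,0,-0.2,85],[0,0,0,0,0,-0.6,85],[0,0,0,0,0,-0.9,85],[0,0,0,0,0,-0.9,85],[0,0,0,0,0,-0.6,85],[0,0,0,0,0,0,85],[0,0,0,0,0,0,85]]';python3 - <<'E'
from h import *
delta(.64,-.25,-11.55)
cap('wrist','w13.png')
E
python3 -m pendant '[[0,0,0,-0.6,0.1,0,85],[0,0,0,-0.8,0.17,0,85],[0,0,0,-0.8,0.17,0,85],[0,0,0,-0.8,0.17,0,85],[0,0,0,-0.8,0.17,0,85],[0,0,0,-0.8,0.17,0,85],[0,0,0,-0.8,0.17,0,85],[0,0,0,-0.8,0.17,0,85],[0,0,0,-0.8,0.17,0,85],[0,0,0,-0.8,0.17,0,85],[0,0,0,-0.4,0.1,0,85],[0,0,0,0,0,0,85],[0,0,0,0,0,0,85],[0,0,0,0,0,0,85]]'; python3 - <<'E'
from h import *
delta(.64,-.25,-11.55)
c=cap('wrist','w14.png'); np.save('c14.npy',par(c))
for d in imaging.masks_of('wrist','gallipot'):
    m=d['mask'].astype(np.uint8); (x,y),r=cv2.minEnclosingCircle(np.argwhere(m)[:,::-1].astype(np.float32))
    q=np.array([onz(c,k,0.028,True)[:2] for k in np.argwhere(m)[:,::-1]])
    print(d['p'],d['uv'],m.sum(),(x,y,r),onz(c,(x,y),.028,True),cv2.minEnclosingCircle((q*1e3).astype(np.float32)),c['image'][d['mask']].mean(0))
E
```

```text
time: 34.9
ee_pos: [0.6348, 0.2536, 0.2495]
tcp_rot: [[0.2, 0.98, -0.0], [0.98, -0.2, -0.0], [-0.0, -0.0, -1.0]]
contact_force: [-0.5, 0.1, 0.2]
gripper_width: 0.0851
finger_force: 0.0
t 34.9 p [0.6348 0.2536 0.2495] yaw -11.55 tilt [-0.0001 -0.    ] -> d [-8.206  1.765  0.   ] az 0.001 F [-0.5  0.1  0.2] w 0.08506176044171061
time: 36.7
ee_pos: [0.6389, -0.2468, 0.2493]
tcp_rot: [[0.198, 0.98, -0.0], [0.98, -0.198, 0.001], [0.001, -0.0, -1.0]]
contact_force: [0.6, 0.6, -0.2]
gripper_width: 0.0848
finger_force: 0.0
t 36.7 p [ 0.6389 -0.2468  0.2493] yaw -11.39 tilt [-0.0001  0.0011] -> d [-0.049  0.029 -0.   ] az 0.032 F [ 0.6  0.6 -0.2] w 0.08475653685059563
0.81 [324.0, 184.3] 1545 (323.0, 183.0, 22.8474178314209) [ 0.63561161 -0.25791071  0.028     ] ((635.71484375, -258.3700866699219), 27.146923065185547) [144.40194175 140.45372168 146.4407767 ]
0.66 [384.2, 240.7] 1242 (386.0, 243.0, 20.880712509155273) [ 0.69775965 -0.34894745  0.028     ] ((697.197265625, -349.56658935546875), 28.324420928955078) [ 88.58373591  48.95652174 113.53301127]
```

```bash
python3 -c "
from h import *
delta(.6355,-.26,-11.4,.023)"
```

```text
t 36.8 p [ 0.6388 -0.2475  0.2496] yaw -11.43 tilt [0.0002 0.0005] -> d [-0.217 -0.013  3.776] az -0.006 F [-0.2  0.2  0.5] w 0.0850441443428232
```

```bash
python3 -m pendant '[[0,0,0,-0.22,-0.01,0.2,85],[0,0,0,0,0,0.7,85],[0,0,0,0,0,0.8,85],[0,0,0,0,0,0.8,85],[0,0,0,0,0,0.6,85],[0,0,0,0,0,0.3,85],[0,0,0,0,0,0.2,85],[0,0,0,0,0,0,85],[0,0,0,0,0,0,85]]'; python3 -c "
from h import *
delta(.6355,-.26,-11.4,.023)
c=cap('wrist','w15.png')
for d in imaging.masks_of('wrist','gallipot')[:1]:
    q=np.array([onz(c,k,0.028,True)[:2] for k in np.argwhere(d['mask'])[:,::-1]]); print(d['p'],d['uv'],q.min(0),q.max(0))
"
```

```text
time: 37.92
ee_pos: [0.636, -0.2623, 0.0349]
tcp_rot: [[0.2, 0.98, 0.002], [0.98, -0.2, -0.001], [-0.0, 0.002, -1.0]]
contact_force: [0.3, -0.3, 0.7]
gripper_width: 0.0851
finger_force: 0.0
t 37.9 p [ 0.636  -0.2623  0.0349] yaw -11.55 tilt [ 0.0021 -0.0007] -> d [ 0.036 -0.016  0.198] az -0.031 F [ 0.3 -0.3  0.7] w 0.08505549173159249
0.94 [464.0, 361.7] [ 0.70209849 -0.37558649] [ 0.72249726 -0.34523648]
```

```bash
python3 -m pendant '[[0,0,0,0.035,-0.01,0.2,85],[0,0,0,0,0,0,85],[0,0,0,0,0,0,70],[0,0,0,0,0,0,60],[0,0,0,0,0,0,45],[0,0,0,0,0,0,45],[0,0,0,0,0,0,45],[0,0,0,0,0,0,45]]' 35; python3 -c "
from h import *
delta(.6355,-.26,-11.4,.023)"; python3 -m pendant '[[0,0,0,0,0,-0.1,45],[0,0,0,0,0,-0.3,45],[0,0,0,0,0,-0.7,45],[0,0,0,0,0,-0.8,45],[0,0,0,0,0,-0.8,45],[0,0,0,0,0,-0.3,45],[0,0,0,0,0,0,45],[0,0,0,0,0,0,45]]'; python3 -c "
from h import *
delta(.6352,.2537,-11.55)
cap('wrist','w16.png')
a=cap('side')
cv2.imwrite('pics/w16z.png',np.hstack([cv2.resize(cv2.imread('pics/w13.png')[60:260,220:420],(400,400)),cv2.resize(cv2.imread('pics/w16.png')[200:400,220:420],(400,400))]))
"
```

```text
time: 39.02
ee_pos: [0.6352, -0.2599, 0.0221]
tcp_rot: [[0.2, 0.98, 0.001], [0.98, -0.2, -0.0], [-0.0, 0.001, -1.0]]
contact_force: [-1.0, -0.1, 6.1]
gripper_width: 0.0515
finger_force: 36.6
t 39.0 p [ 0.6352 -0.2599  0.0221] yaw -11.56 tilt [ 0.0008 -0.0003] -> d [-0.     0.005 -0.014] az -0.031 F [-1.  -0.1  6.1] w 0.051499055474882385
time: 40.02
ee_pos: [0.6341, -0.2592, 0.1997]
tcp_rot: [[0.2, 0.98, -0.003], [0.98, -0.2, 0.001], [0.0, -0.003, -1.0]]
contact_force: [0.0, 0.7, -1.4]
gripper_width: 0.051
finger_force: 36.6
t 40.0 p [ 0.6341 -0.2592  0.1997] yaw -11.54 tilt [-0.0026  0.001 ] -> d [ 8.38  -1.692  0.009] az 0.002 F [ 0.   0.7 -1.4] w 0.051017231655467433
```

View pics/w16z.png

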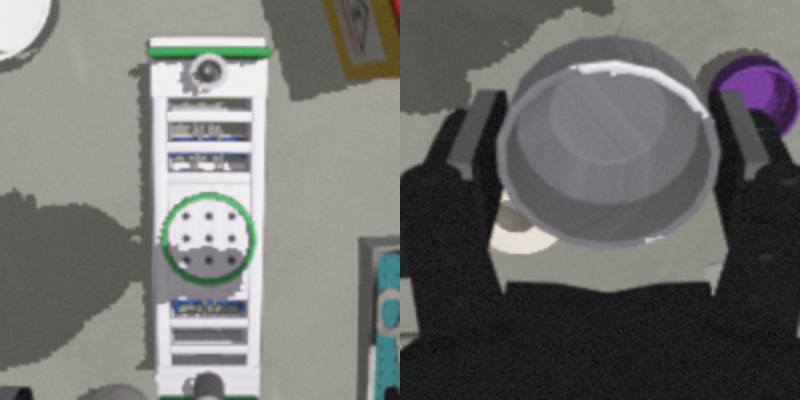

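The left half shows the upper tray seated with its collar at (209,240). The right half shows the steel bowl held upright at (610,140). I'll carry it to the collar.

```bash
python3 -m pendant '[[0,0,0,0.4,-0.1,0,45],[0,0,0,0.6,-0.1,0,45],[0,0,0,0.8,-0.15,0,45],[0,0,0,0.8,-0.15,0,45],[0,0,0,0.8,-0.15,0,45],[0,0,0,0.8,-0.15,0,45],[0,0,0,0.8,-0.15,0,45],[0,0,0,0.8,-0.15,0,45],[0,0,0,0.8,-0.2,0,45],[0,0,0,0.8,-0.2,0,45],[0,0,0,0.6,-0.1,0,45],[0,0,0,0.38,-0.09,0,45],[0,0,0,0,0,0,45],[0,0,0,0,0,0,45],[0,0,0,0,0,0,45]]'; python3 -c "
from h import *
delta(.6352,.2537,-11.55,.08)"
```

```text
time: 42.0
ee_pos: [0.6367, 0.2511, 0.2016]
tcp_rot: [[0.203, 0.979, 0.0], [0.979, -0.203, -0.001], [-0.001, 0.0, -1.0]]
contact_force: [-0.1, -0.5, -0.3]
gripper_width: 0.0506
finger_force: 36.6
t 42.0 p [0.6367 0.2511 0.2016] yaw -11.7 tilt [ 0.0002 -0.0009] -> d [ 0.04  -0.035  2.027] az -0.03 F [-0.1 -0.5 -0.3] w 0.050599052626157305
```

```bash
python3 -m pendant '[[0,0,0,0.03,-0.02,0.4,45],[0,0,0,0,0,0.5,45],[0,0,0,0,0,0.4,45],[0,0,0,0,0,0.3,45],[0,0,0,0,0,0.2,45],[0,0,0,0,0,0.1,45],[0,0,0,0,0,0,45],[0,0,0,0,0,0,45]]'; python3 -c "
from h import *
delta(.6352,.2537,-11.55,.08)"
```

```text
time: 43.0
ee_pos: [0.6359, 0.2554, 0.0883]
tcp_rot: [[0.2, 0.98, 0.001], [0.98, -0.2, 0.001], [0.001, 0.001, -1.0]]
contact_force: [-0.4, -0.3, 0.2]
gripper_width: 0.0512
finger_force: 36.6
t 43.0 p [0.6359 0.2554 0.0883] yaw -11.55 tilt [0.0012 0.0006] -> d [-0.031 -0.006  0.138] az 0.0 F [-0.4 -0.3  0.2] w 0.051236371608844256
```

```bash
python3 -m pendant '[[0,0,0,0,0,0.04,45],[0,0,0,0,0,0.02,45],[0,0,0,0,0,0,45],[0,0,0,0,0,0,45]]'; python3 -c "
from h import *
delta(.6352,.2537,-11.55,.08)"
```

```text
time: 43.5
ee_pos: [0.6355, 0.2552, 0.0839]
tcp_rot: [[0.2, 0.98, 0.0], [0.98, -0.2, 0.0], [0.0, 0.0, -1.0]]
contact_force: [-0.3, 0.6, -0.0]
gripper_width: 0.051
finger_force: 36.6
t 43.5 p [0.6355 0.2552 0.0839] yaw -11.55 tilt [0.0001 0.    ] -> d [-0.025  0.     0.065] az -0.0 F [-0.3  0.6 -0. ] w 0.051041421291519014
```

```bash
python3 -m pendant '[[0,0,0,-0.02,0,0.03,45],[0,0,0,0,0,0.02,45],[0,0,0,0,0,0,45],[0,0,0,0,0,0,45]]';python3 -m pendant '[[0,0,0,0,0,0.02,45],[0,0,0,0,0,0,45],[0,0,0,0,0,0,45]]'
```

```text
time: 44.0
ee_pos: [0.6353, 0.2541, 0.0809]
tcp_rot: [[0.2, 0.98, 0.0], [0.98, -0.2, 0.0], [0.0, 0.0, -1.0]]
contact_force: [-0.3, 0.1, -0.6]
gripper_width: 0.0511
finger_force: 36.6
time: 44.38
ee_pos: [0.6354, 0.2541, 0.0801]
tcp_rot: [[0.2, 0.98, 0.0], [0.98, -0.2, 0.0], [0.0, 0.0, -1.0]]
contact_force: [-1.0, -0.8, 4.0]
gripper_width: 0.0511
finger_force: 36.9
```

```bash
python3 -m pendant '[[0,0,0,0,0,0,52],[0,0,0,0,0,0,58],[0,0,0,0,0,0,70],[0,0,0,0,0,0,80],[0,0,0,0,0,0,80],[0,0,0,0,0,-0.2,80],[0,0,0,0,0,-0.6,80],[0,0,0,0,0,-0.9,80],[0,0,0,0,0,-0.9,80],[0,0,0,0,0,-0.3,80],[0,0,0,0,0,0,80],[0,0,0,0,0,0,80]]'; python3 - <<'E'
from h import *
delta(.613,-.008,7.5)
c=cap('wrist','w17.png')
for d in imaging.masks_of('wrist','gallipot')[:2]:
    q=np.array([onz(c,k,0.086,True)[:2] for k in np.argwhere(d['mask'])[:,::-1]]); print(d['p'],d['uv'],cv2.minEnclosingCircle((q*1e3).astype(np.float32)))
E
```

```text
time: 45.88
ee_pos: [0.6344, 0.2538, 0.2519]
tcp_rot: [[0.2, 0.98, -0.003], [0.98, -0.2, -0.001], [-0.002, -0.002, -1.0]]
contact_force: [0.4, 0.1, -0.3]
gripper_width: 0.0797
finger_force: 0.0
t 45.9 p [0.6344 0.2538 0.2519] yaw -11.54 tilt [-0.0025 -0.0011] -> d [-4.346  0.524  0.006] az -3.809 F [ 0.4  0.1 -0.3] w 0.0797251537523645
0.6 [325.5, 185.1] ((634.888427734375, 255.80320739746094), 27.158592224121094)
```

Gallipot centred in the collar. On to the cover.

```bash
python3 -m pendant '[[0,0,0,-0.6,0.08,0,85],[0,0,0,-0.8,0.1,0,85],[0,0,0,-0.8,0.1,0,85],[0,0,0,-0.8,0.1,0,85],[0,0,0,-0.8,0.1,0,85],[0,0,0,-0.55,0.04,0,85],[0,0,-0.9,0,0,0,85],[0,0,-0.9,0,0,0,85],[0,0,-1,0,0,0,85],[0,0,-1,0,0,0,85],[0,0,0,0,0,0,85],[0,0,0,0,0,0,85],[0,0,0,0,0,0,85]]'; python3 - <<'E'
from h import *
delta(.613,-.008,7.5)
c=cap('wrist','w18.png');np.save('c18.npy',par(c))
cv2.imwrite('pics/w18z.png',cv2.resize(c['image'][60:270,220:430,::-1],(600,600),interpolation=cv2.INTER_CUBIC))
E
```

```text
time: 47.6
ee_pos: [0.6135, -0.0079, 0.2534]
tcp_rot: [[-0.129, 0.992, -0.0], [0.992, 0.129, -0.0], [0.0, -0.0, -1.0]]
contact_force: [-0.4, -0.6, -0.1]
gripper_width: 0.0849
finger_force: 0.0
t 47.6 p [ 0.6135 -0.0079  0.2534] yaw 7.39 tilt [-0.0004 -0.0001] -> d [-0.001 -0.008  0.   ] az -0.022 F [-0.4 -0.6 -0.1] w 0.08491271437542994
```

View pics/w18z.png

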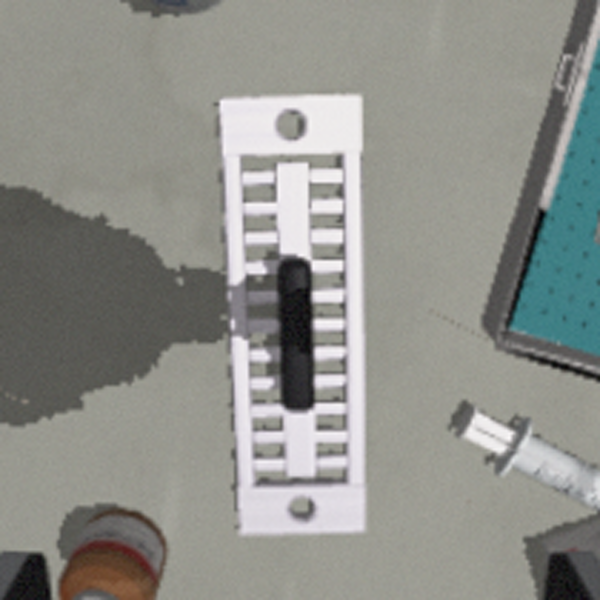

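The crop shows the cover with corners (220,101), (362,96), (366,530) and (240,534), holes (291,125) and (302,507), and the black grip from (293,258) to (298,410). The brown vial is at (110,555).

```bash
python3 - <<'E'
from h import *
v=np.load('c18.npy')
px=np.array([[220,101],[362,96],[366,530],[240,534],[291,125],[302,507]])*.35+[220,60]
L=np.array([[-29,98,8],[29,98,8],[29,-98,8],[-29,-98,8],[0,86,7],[0,-86,7]])/1e3
for i in ([0,1,2,3],[4,5],range(6)):
    i=list(i); x,r=fit(v,L[i],px[i],[.61,-.01,.12]); print(x,np.degrees(x[2]),r.tolist())
c=dict(rvec=v[:3],tvec=v[3:6],fx=v[6],fy=v[7],cx=v[8],cy=v[9])
print([onz(c,np.array(u)*.35+[220,60],.032,True).round(4) for u in ((293,259),(298,409))])
delta(x[0],x[1],np.degrees(x[2]),.032)
E
```

```text
[ 0.61473092 -0.01506369  0.15762728] 9.031377846559337 [[0.1, -0.6], [-0.2, -0.3], [-0.2, 0.7], [0.3, 0.4]]
[ 0.61441377 -0.01451369  0.15809523] 9.058189690670323 [[-0.0, -0.4], [0.0, 0.5]]
[ 0.61461814 -0.0148629   0.15771344] 9.036314533525264 [[0.1, -0.8], [-0.3, -0.5], [-0.3, 0.6], [0.2, 0.3], [0.2, -0.1], [0.1, 0.8]]
[array([0.6087, 0.0176, 0.032 ]), array([ 0.6187, -0.0438,  0.032 ])]
t 47.6 p [ 0.6135 -0.0079  0.2535] yaw 7.41 tilt [-0.0002 -0.0001] -> d [-0.117  0.005  3.692] az -0.326 F [ 0.6 -0.1  0. ] w 0.08502844348147844
```

```bash
python3 -m pendant '[[0,0,-0.33,-0.117,0.005,0.2,45],[0,0,0,0,0,0.7,45],[0,0,0,0,0,0.8,45],[0,0,0,0,0,0.8,45],[0,0,0,0,0,0.6,45],[0,0,0,0,0,0.3,45],[0,0,0,0,0,0.1,45],[0,0,0,0,0,0,45],[0,0,0,0,0,0,45]]';python3 -c "
from h import *
delta(.6146,-.0148,9.04,.03)"
```

```text
time: 48.78
ee_pos: [0.6157, -0.0149, 0.0451]
tcp_rot: [[-0.158, 0.987, 0.002], [0.987, 0.158, 0.0], [-0.0, 0.002, -1.0]]
contact_force: [0.3, -0.4, 0.1]
gripper_width: 0.0446
finger_force: 0.0
t 48.8 p [ 0.6157 -0.0149  0.0451] yaw 9.1 tilt [0.0023 0.0001] -> d [ 0.004 -0.019  0.252] az 0.011 F [ 0.3 -0.4  0.1] w 0.044617593056349186
```

```bash
python3 -m pendant '[[0,0,0,0,-0.01,0.15,45],[0,0,0,0,0,0.1,45],[0,0,0,0,0,0,30],[0,0,0,0,0,0,20],[0,0,0,0,0,0,6],[0,0,0,0,0,0,6],[0,0,0,0,0,0,6],[0,0,0,0,0,0,6],[0,0,0,0,0,0,6]]' 80;python3 -c "
from h import *
delta(.6146,-.0148,9.04,.03)"; python3 -m pendant '[[0,0,0,0,0,-0.1,6],[0,0,0,0,0,-0.4,6],[0,0,0,0,0,-0.8,6],[0,0,0,0,0,-0.8,6],[0,0,0,0,0,-0.8,6],[0,0,0,0,0,-0.2,6],[0,0,0,0,0,0,6],[0,0,0,0,0,0,6]]';python3 -c "
from h import *
delta(.6351,.2537,-11.55)"
```

```text
time: 49.9
ee_pos: [0.6144, -0.015, 0.029]
tcp_rot: [[-0.158, 0.987, 0.001], [0.987, 0.158, -0.0], [-0.0, 0.001, -1.0]]
contact_force: [-0.9, -0.2, 5.0]
gripper_width: 0.012
finger_force: 79.1
t 49.9 p [ 0.6144 -0.015   0.029 ] yaw 9.1 tilt [ 0.0005 -0.    ] -> d [ 0.002  0.004 -0.017] az 0.012 F [-0.9 -0.2  5. ] w 0.01203935103448033
time: 50.9
ee_pos: [0.613, -0.0149, 0.2126]
tcp_rot: [[-0.158, 0.987, -0.003], [0.987, 0.158, -0.0], [0.0, -0.003, -1.0]]
contact_force: [0.4, -0.5, -2.3]
gripper_width: 0.0123
finger_force: 78.5
t 50.9 p [ 0.613  -0.0149  0.2126] yaw 9.11 tilt [-0.0034 -0.0002] -> d [ 4.362e+00  1.072e+00 -2.000e-03] az 4.131 F [ 0.4 -0.5 -2.3] w 0.012268291162770357
```

```bash
python3 -m pendant '[[0,0,0,0.4,0.1,0,6],[0,0,0,0.7,0.17,0,6],[0,0,0,0.8,0.2,0,6],[0,0,0,0.8,0.2,0,6],[0,0,0,0.8,0.2,0,6],[0,0,0,0.5,0.12,0,6],[0,0,0,0.36,0.07,0,6],[0,0,0.8,0,0,0,6],[0,0,0.85,0,0,0,6],[0,0,0.85,0,0,0,6],[0,0,0.85,0,0,0,6],[0,0,0.78,0,0,0,6],[0,0,0,0,0,0,6],[0,0,0,0,0,0,6],[0,0,0,0,0,0,6]]';python3 - <<'E'
from h import *
delta(.6351,.2537,-11.55)
c=cap('wrist','w19.png');np.save('c19.npy',par(c))
cv2.imwrite('pics/w19z.png',cv2.resize(c['image'][0:200,220:420,::-1],(600,600),interpolation=cv2.INTER_CUBIC))
E
```

```text
time: 52.78
ee_pos: [0.6356, 0.2532, 0.2145]
tcp_rot: [[0.2, 0.98, -0.0], [0.98, -0.2, -0.0], [-0.0, -0.0, -1.0]]
contact_force: [-0.3, -0.3, -1.6]
gripper_width: 0.0122
finger_force: 78.4
t 52.8 p [0.6356 0.2532 0.2145] yaw -11.52 tilt [-0.0003 -0.0001] -> d [ 0.006 -0.009  0.   ] az 0.007 F [-0.3 -0.3 -1.6] w 0.012210622543940947
```

View pics/w19z.png

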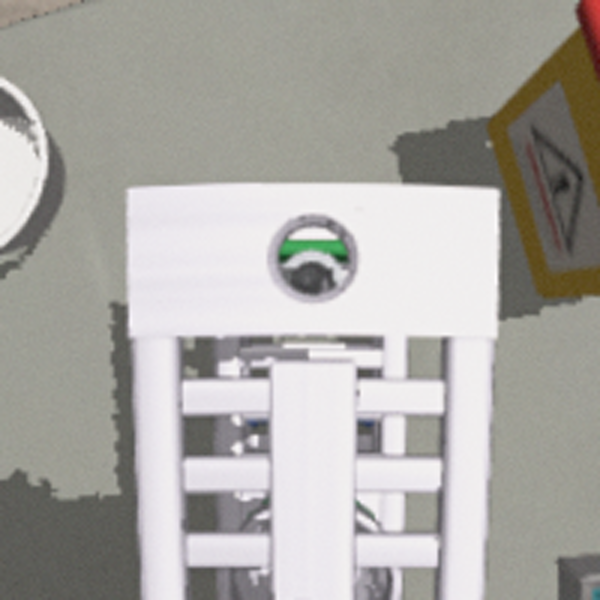

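The cover hole is at (313,258), with the rod nose below it at about (313,275) inside the green tray's boss.

```bash
python3 - <<'E'
from h import *
v=np.load('c19.npy'); c=dict(rvec=v[:3],tvec=v[3:6],fx=v[6],fy=v[7],cx=v[8],cy=v[9])
a=np.radians(-11.52); M=np.array([[np.cos(a),np.sin(a)],[-np.sin(a),np.cos(a)]])
for n,u,z in [('nose',(313,275),.107),('hole',(313,258),.1935),('outer',(313,186),.1935),('L',(128,335),.1935),('R',(498,335),.1935)]:
    p=onz(c,np.array(u)/3+[220,0],z,True); print(n,(1e3*M@(p[:2]-[.6356,.2532])).round(1))
E
```

```text
nose [ 0.2 87.3]
hole [ 0.1 86.3]
outer [ 0.1 97.7]
L [-28.9  74.7]
R [29.1 74.8]
```

```bash
python3 -m pendant '[[0,0,0,0.007,-0.009,0.3,6],[0,0,0,0,0,0.4,6],[0,0,0,0,0,0.3,6],[0,0,0,0,0,0.2,6],[0,0,0,0,0,0.1,6],[0,0,0,0,0,0.1,6],[0,0,0,0,0,0,6],[0,0,0,0,0,0,6]]';python3 -c "
from h import *
delta(.6351,.2537,-11.55,.117)"
```

```text
time: 53.82
ee_pos: [0.6355, 0.2541, 0.1313]
tcp_rot: [[0.2, 0.98, 0.001], [0.98, -0.2, 0.0], [0.001, 0.001, -1.0]]
contact_force: [-1.1, 0.1, -2.6]
gripper_width: 0.0122
finger_force: 78.4
t 53.8 p [0.6355 0.2541 0.1313] yaw -11.55 tilt [0.0009 0.0004] -> d [-0.007 -0.005  0.238] az -0.0 F [-1.1  0.1 -2.6] w 0.012154245000051408
```

```bash
python3 -m pendant '[[0,0,0,0,0,0.08,6],[0,0,0,0,0,0.04,6],[0,0,0,0,0,0,6],[0,0,0,0,0,0,6]]';python3 -c "
from h import *
delta(.6351,.2537,-11.55,.117)"
```

```text
time: 54.32
ee_pos: [0.6352, 0.2539, 0.1235]
tcp_rot: [[0.2, 0.98, 0.0], [0.98, -0.2, -0.0], [-0.0, 0.0, -1.0]]
contact_force: [0.1, -0.1, -1.8]
gripper_width: 0.0123
finger_force: 78.4
t 54.3 p [0.6352 0.2539 0.1235] yaw -11.55 tilt [ 0.0001 -0.    ] -> d [-0.004 -0.001  0.109] az -0.0 F [ 0.1 -0.1 -1.8] w 0.012271437165593693
```

```bash
python3 -m pendant '[[0,0,0,0,0,0.05,6],[0,0,0,0,0,0.03,6],[0,0,0,0,0,0,6],[0,0,0,0,0,0,6]]';python3 -m pendant '[[0,0,0,0,0,0.02,6],[0,0,0,0,0,0,6],[0,0,0,0,0,0,6]]'
```

```text
time: 54.82
ee_pos: [0.6352, 0.254, 0.1187]
tcp_rot: [[0.2, 0.98, 0.0], [0.98, -0.2, 0.0], [0.0, 0.0, -1.0]]
contact_force: [0.4, -0.7, -1.1]
gripper_width: 0.0122
finger_force: 78.4
time: 55.2
ee_pos: [0.6352, 0.254, 0.1175]
tcp_rot: [[0.2, 0.98, 0.0], [0.98, -0.2, -0.0], [0.0, 0.0, -1.0]]
contact_force: [-0.4, 0.7, -0.8]
gripper_width: 0.0124
finger_force: 78.4
```

```bash
python3 -m pendant '[[0,0,0,0,0,0.02,6],[0,0,0,0,0,0,6],[0,0,0,0,0,0,6]]'
```

```text
time: 55.58
ee_pos: [0.6353, 0.254, 0.117]
tcp_rot: [[0.2, 0.98, 0.001], [0.98, -0.2, 0.0], [0.0, 0.001, -1.0]]
contact_force: [-2.4, -0.6, 5.9]
gripper_width: 0.0121
finger_force: 79.3
```

Seated at the expected height with contact. I'll release and withdraw.

```bash
python3 -m pendant '[[0,0,0,0,0,0,16],[0,0,0,0,0,0,22],[0,0,0,0,0,0,32],[0,0,0,0,0,0,40],[0,0,0,0,0,0,40],[0,0,0,0,0,-0.2,40],[0,0,0,0,0,-0.5,40],[0,0,0,0,0,-0.8,40],[0,0,0,0,0,-0.8,40],[0,0,0,0,0,0,40],[0,0,0,0,0,0,40],[0,0,0,0,0,0,40]]'; python3 - <<'E'
from h import *
delta(.6352,.2537,-11.55)
c=cap('wrist','w20.png')
for d in imaging.masks_of('wrist','cover')[:1]:
    q=np.array([onz(c,k,0.096,True)[:2] for k in np.argwhere(d['mask'])[:,::-1]]); print(d['p'],cv2.minAreaRect((q*1e3).astype(np.float32)))
for n in ('scene','side'):
    c=cap(n)
    for t in ('vial_brown','vial_clear','cover'): print(n,t,[(np.round(d['uv']),round(d['p'],2)) for d in imaging.search_frame(n,t)[:2]])
E
```

```text
time: 57.08
ee_pos: [0.6345, 0.2537, 0.2531]
tcp_rot: [[0.2, 0.98, -0.002], [0.98, -0.2, -0.001], [-0.001, -0.002, -1.0]]
contact_force: [0.1, 0.4, -0.1]
gripper_width: 0.04
finger_force: 0.0
t 57.1 p [0.6345 0.2537 0.2531] yaw -11.55 tilt [-0.002  -0.0009] -> d [ 0.002  0.012 -0.   ] az 0.001 F [ 0.1  0.4 -0.1] w 0.039990824271620054
0.57 ((635.6885375976562, 254.3687286376953), (195.3284149169922, 58.672576904296875), 78.32818603515625)
scene vial_brown [(array([354., 176.]), 0.74)]
scene vial_clear [(array([273., 229.]), 0.87)]
scene cover [(array([198., 220.]), 0.87)]
side vial_brown [(array([313., 229.]), 0.74)]
side vial_clear [(array([300., 175.]), 0.81)]
side cover [(array([322., 141.]), 0.71), (array([322., 181.]), 0.44)]
```

```bash
python3 -c "
from plant import order
print(order.job_done())"
```

```text
the job is handed in; nothing more can be done
None
```

I loaded the carrier in the required order and handed the job in at about 57 s of the 128 s. Each part met its seat at the expected height, both vials stayed in place, and the hand-in returned no verdict.

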